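# Assemble the flow-cell ring stack and close its clamp

## Robot

A 7-joint arm with a two-finger parallel gripper is mounted at the origin on the work surface. World frame = base frame: x ahead of the robot, y to its left, z up, the work surface at z = 0. Lengths are in m, angles in degrees, forces in N, time in s.
With the tool pointing down it reaches from about 0.425 to 0.875 m from the base axis. Payload 4.7 kg.
Tool frame: the origin (TCP) lies between the finger pads; the fingertips stand 25 mm ahead of it and the grasp point (between the pads) lies 6 mm ahead of it (env.tip_reach is the distance from the TCP to the fingertips, in m); z points along the fingers, y is the direction in which the jaws open and shut (so a half turn about z gives the same grasp; the last joint's range is limited). The gripper opens to 87 mm and grips with 3 to 60 N. Pads are 19 mm wide; open, the fingers measure 117 mm over their backs; the gripper's body (75 mm by 190 mm) begins 51 mm behind the grasp point.
Start: joints at [-70.64, 18.392, -4.016, 83.108, 1.295, 78.541, -3.26], TCP at [0.207, 0.616, 0.248] pointing down, gripper open.
Joint ranges: [-163.93, 163.93], [-17.29, 119.83], [-79.2, 71.16], [3.27, 140.29], [-89.18, 269.18], [5.43, 117.66], [-154.24, 154.24]. Speed limits (degrees/s): [147.25, 147.25, 180, 180, 180, 180, 180].

## Interface

Orientations are given as [roll, pitch, yaw] about the fixed x, y, z axes, in that order (R = Rz(yaw) Ry(pitch) Rx(roll)).
In Python, from cell import env, viewer, job gives the robot as it stands.
- The arm moves only by the tool move_arm, never from a script. Its argument "steps" is a list of rows, each a list of 7 numbers: the finger opening in cm, from 0 to 8.7, then the shift along the tool's x, y, z in cm, then the turn, a rotation vector about the tool's x, y, z in rad. In form: [[fingers, tx, ty, tz, wx, wy, wz], ...]. A call has 1 to 5 rows; each row shifts and turns the commanded pose from where the row before left it, along the tool's axes as they then stand; what a row does not reach is not made up. A row lasts 1/12 s, in which the tool goes at most 41.7 mm and 7.16 degrees, less where a joint would pass 70% of its speed; a pose out of reach is approached as far as the arm can. A call is refused whole if a number of a shift passes 4.17 or a number of a turn 0.125, either way. A call with a gripper value outside its range is refused whole. The fingers move at their own pace and stop on an object; "force" is the grip in N (left out, the last holds). Time passes only in rows, so rows that do not move let the fingers close. It gives the time, the measured TCP pose, the force and the opening at its end, in the units of the state.
- env.get_obs(): the state, without advancing time (a new reading comes with each control period).
- viewer.read_camera(name): name is "scene" or "top" or "wrist"; returns a dict with "img" (480x640x3 uint8, red, green, blue), "vfov" (degrees; the focal length in pixels is half the picture's height over the tangent of half this angle, whatever the lens; pixels are square), "cx", "cy" (the principal point, pixels), "extrinsics" (4x4, takes a point from world to camera coordinates); the wrist camera has in their place "mount" (4x4, takes a point from camera to tool coordinates, whose origin is the TCP and whose axes are the flange's). Camera axes: x right, y down, z forward; pixel columns grow to the right and rows downward; lengths in m; the calibration is good to about 2 mm. A picture is of the moment at which its call begins: read the wrist's pose just before it. There is no depth.
- job.sign_off(): hands the job in, once; it reports no verdict.
The state is a dict: "time_s": time; "qpos": joint angles; "joint_velocities": joint speeds; "effort": joint torques, N m; "tool_pos": TCP position; "tool_rot": TCP orientation; "force": force on the tool from outside, world axes, zero at the start; "wrist_torque": the same for the moment, N m; "grip_width": finger opening in m.
Only numpy, scipy, OpenCV 4.12 (cv2) and the standard library are available. Lean on these libraries where they do the work, as an engineer would, in place of code of your own. Each camera call takes 0.05 s, during which the arm holds its last target.

## Task

Assemble the test cell: thread the blue ring, then the white, then the orange one down the stepped locating post, easing each fully home (do not let it drop) before the next, and finally swing the clamp bar shut over the stack. Do not push or tip the bottle, jar, beaker or tip box that stand around.

Things in the scene. Friction and masses are not known exactly. Their poses are not given: they have to be found in the camera images.
- ring_blue: Blue keyed ring, the lowest of the stack. Slab 22 mm thick with a 41 x 29 mm (x by y) rectangular through-bore; core 62 x 58 mm (grip across the 58 mm y width), a 40 mm wide ear and a thin brass port at each x end, 115 mm long overall. Origin: bore centre at the underside, z up; starts flat on the bench. A half turn makes no difference. Loose, about 0.18 kg.
- ring_white: White keyed ring, the middle of the stack. Slab 22 mm thick with a 35 x 23 mm (x by y) rectangular through-bore; core 62 x 58 mm (grip across the 58 mm y width), a 40 mm wide ear and a thin brass port at each x end, 115 mm long overall. Origin: bore centre at the underside, z up; starts flat on the bench. A half turn makes no difference. Loose, about 0.18 kg.
- ring_orange: Orange keyed ring, the top of the stack. Slab 22 mm thick with a 29 x 17 mm (x by y) rectangular through-bore; core 62 x 58 mm (grip across the 58 mm y width), a 40 mm wide ear and a thin brass port at each x end, 115 mm long overall. Origin: bore centre at the underside, z up; starts flat on the bench. A half turn makes no difference. Loose, about 0.18 kg.
- cell: Fixed stand: aluminium base plate 16 mm thick, 195 x 108 mm, carrying the post and a clamp pillar. Origin: under the post axis at bench level; z up; x along the plate towards the pillar (plate reaches 80 mm to -x, 115 mm to +x). Home heights of the rings' undersides above the plate's top: blue 0, white 22, orange 44 mm, stacked on one another, ring x along stand x (either way).
- post_foot (a point): Steel post's axis at the plate's top; axes as cell. Rectangular section (x by y), narrowing upward with sloping shoulders: 38 x 26 mm up to 14.5 mm above the plate, 32 x 20 from 20.5 to 36.5, 26 x 14 from 42.5 to 59, then tapering to 16 x 8 mm at the tip, 69 mm above the plate. Each ring has 1.5 mm play per side when home; out of order it hangs up on a shoulder.
- clamp_hinge (a point): Vertical hinge axis of the clamp bar, at the bar's underside: 88 mm to +x of the post in the stand's frame, 71 mm above the plate (5 mm above the finished stack), on a 22 mm thick pillar. Fixed, axes as cell.
- clamp_bar (a joint): Clamp bar's angle, rad. 0 = shut: level over the post, pointing to -x of the stand, against a stop. It grows counter-clockwise seen from above (towards the stand's -y) to 2.4. Bar 24 mm wide, 10 thick, reaching 127 mm from the hinge. Stays where it is left; about 0.6 N at the knob moves it. Starts open, clear of the post.
- clamp_knob (a point): Top of the bar's upright round red knob, 24 mm diameter, 34 mm long with its lower end 4 mm above the bar, 105 mm from the hinge axis. The bar's top is 38 mm below this point. Its x axis points along the bar, from the knob to the hinge.
- bottle: Amber reagent bottle with blue cap, bystander, 68 mm diameter, 150 mm tall, upright. Origin: centre of its underside.
- jar: Clear jar with red lid, bystander, 68 mm diameter, 75 mm tall, upright. Origin: centre of its underside.
- beaker: Empty glass beaker, bystander, 72 mm diameter, 70 mm tall, upright. Origin: centre of its underside.
- tip_box: Grey pipette-tip box with green lid, bystander, 87 x 62 mm (x by y), 47 mm tall. Origin: centre of its underside.
Things that resemble listed ones, but are neither listed nor needed, are in the scene too. There is more than one size of the ring_blue; the job needs the smallest.

How it is judged (in metres and radians):
On the way, in this order (a step that is already met when the one before it is completed fails the run):
1. the blue ring is fully home on the post and let go (horizontal distance between ring_blue and post_foot below 0.004 m and z of ring_blue in the frame of post_foot between -0.003 and 0.003 m and angle between ring_blue's own z axis and vertical below 0.06 rad and contact force between the fingers and ring_blue below 0.3 N and linear speed of ring_blue below 0.03 m/s), for 0.1 s.
2. the white ring is fully home on the post and let go (horizontal distance between ring_white and post_foot below 0.004 m and z of ring_white in the frame of post_foot between 0.019 and 0.025 m and angle between ring_white's own z axis and vertical below 0.06 rad and contact force between the fingers and ring_white below 0.3 N and linear speed of ring_white below 0.03 m/s), for 0.1 s.
3. the orange ring is fully home on the post and let go (horizontal distance between ring_orange and post_foot below 0.004 m and z of ring_orange in the frame of post_foot between 0.041 and 0.047 m and angle between ring_orange's own z axis and vertical below 0.06 rad and contact force between the fingers and ring_orange below 0.3 N and linear speed of ring_orange below 0.03 m/s), for 0.1 s.
4. the clamp bar is swung shut over the stack (value of joint clamp_bar below 0.1 rad), for 0.1 s.
At the end, for the whole second after the job is handed in: All three rings lie flat on the post, each within 4 mm of its axis and 3 mm of its home height (blue at the base plate, white 22 mm and orange 44 mm above it), at rest and released, and the clamp bar is within 0.1 rad of shut (all of step 1 and all of step 2 and all of step 3 and value of joint clamp_bar below 0.1 rad); the robot touches nothing.
It fails at once if a bystander (bottle, jar, beaker, tip box) is pushed more than 25 mm from its place or tipped (distance of any of bottle, jar, beaker, tip_box from where it was at the start of the episode above 0.025 m or angle between any of bottle, jar, beaker, tip_box's own z axis and vertical above 0.35 rad).
It fails at once if the blue ring is let drop down the post (faster than 0.45 m/s while on it) (horizontal distance between ring_blue and post_foot below 0.012 m and z of ring_blue in the frame of post_foot below 0.066 m and linear speed of ring_blue above 0.45 m/s).
It fails at once if the white ring is let drop down the post (faster than 0.45 m/s while on it) (horizontal distance between ring_white and post_foot below 0.012 m and z of ring_white in the frame of post_foot below 0.066 m and linear speed of ring_white above 0.45 m/s).
It fails at once if the orange ring is let drop down the post (faster than 0.45 m/s while on it) (horizontal distance between ring_orange and post_foot below 0.012 m and z of ring_orange in the frame of post_foot below 0.066 m and linear speed of ring_orange above 0.45 m/s).
It also fails if it takes over 72 s, if anything falls off the work surface, if the arm or the gripper's body presses on something with over 40 N, if the wrist force passes 120 N, or if a joint passes its speed limit or range.

## Working session

There is one attempt and no reset: what is moved stays moved. The work goes in short steps, Python scripts to look and compute and a tool call to move; the robot and the scene stay as the last step left them, time stands still between calls to the robot, and variables do not carry over. Pictures are saved under pics/ and viewed, and the job is handed in when it is done.

Besides the shell and the picture viewer there is one more tool, called after "Request:" as name(argument=value, ...), one argument or row to a line, values as JSON. move_arm: Moves the arm, as the interface text tells. Its arguments: {"type":"object","properties":{"steps":{"type":"array"},"force":{"type":"number"}},"required":["steps"]}

```bash
ls; mkdir -p pics; python3 - <<'E'
from cell import env, viewer, job
import cv2
o=env.get_obs(); print({k:o[k] for k in('time_s','tool_pos','tool_rot','force','grip_width')})
for n in('scene','top','wrist'):
    c=viewer.read_camera(n); cv2.imwrite(f'pics/a_{n}.png',c['img'][:,:,::-1])
    print(n,{k:c[k] for k in c if k!='img'})
E
```

```text
pics
{'time_s': 0.0, 'tool_pos': array([0.20668036, 0.61574626, 0.24648306]), 'tool_rot': array([-1.79895119e+02,  7.09042305e-03,  1.61450916e+02]), 'force': array([ 0.05393292,  0.0896022 , -0.16788738]), 'grip_width': 0.08750054085393606}
scene {'vfov': 55.723914520992366, 'cx': 316.1566172021068, 'cy': 234.18142861950014, 'extrinsics': array([[-0.2585997 ,  0.96576441,  0.02062263,  0.14589998],
       [ 0.66715859,  0.19400075, -0.71921007, -0.20730444],
       [-0.6985883 , -0.17222895, -0.69448656,  1.45094877],
       [ 0.        ,  0.        ,  0.        ,  1.        ]])}
top {'vfov': 42.09436940816832, 'cx': 304.60391313715394, 'cy': 238.19836025483218, 'extrinsics': array([[ 0.03397109, -0.99941458,  0.00405801, -0.02794928],
       [-0.97297662, -0.03399978, -0.22838675,  0.46792997],
       [ 0.22839101,  0.0038102 , -0.97356203,  1.53576305],
       [ 0.        ,  0.        ,  0.        ,  1.        ]])}
wrist {'vfov': 69.74674539025501, 'cx': 315.6717894910292, 'cy': 245.18155384398625, 'mount': array([[ 1.25266975e-03, -9.53101539e-01, -3.02648124e-01,
         8.32987759e-02],
       [ 9.99999179e-01,  1.11205124e-03,  6.36947526e-04,
        -1.79860369e-03],
       [-2.70515444e-04, -3.02648674e-01,  9.53102149e-01,
        -1.36345316e-01],
       [ 0.00000000e+00,  0.00000000e+00,  0.00000000e+00,
         1.00000000e+00]])}
```

View pics/a_scene.png

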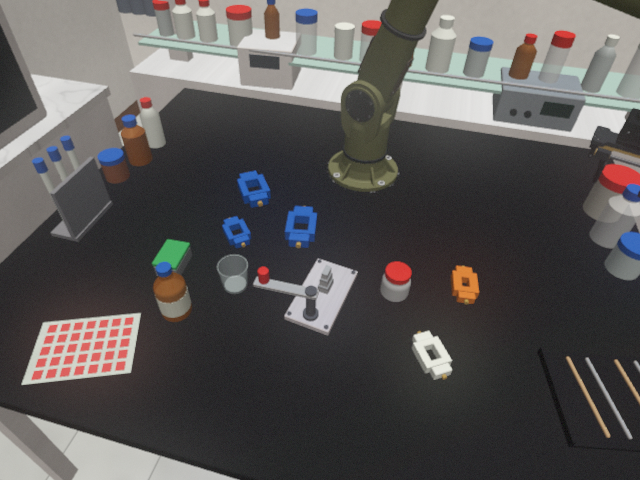

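View pics/a_top.png

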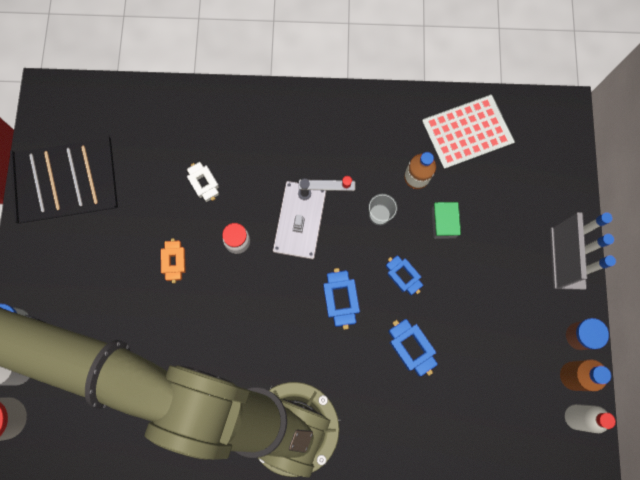

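View pics/a_wrist.png

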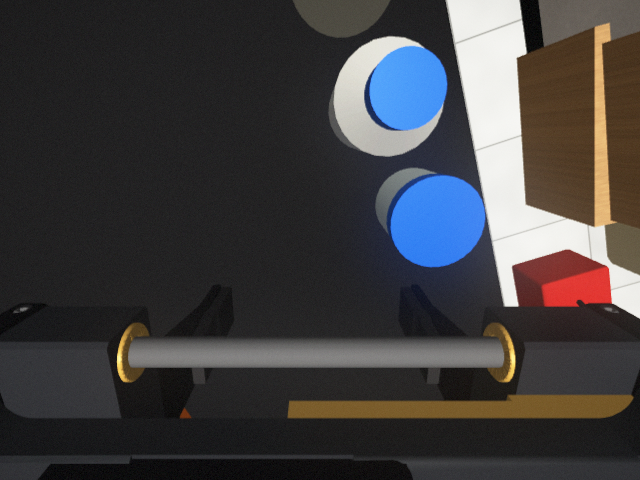

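The scene and top views show three blue rings. The smallest is near top px (405,275), with white at (203,181) and orange at (173,260). The stand is at (300,220), with the bar open to the right and its knob at (347,182). Next I'll measure these.

```bash
cat > h.py <<'E'
import numpy as np, cv2
from cell import env, viewer, job
from scipy.spatial.transform import Rotation as R
def K(c):
    f=240/np.tan(np.radians(c['vfov'])/2); return f
def T(c,obs=None):  # world->cam
    if 'extrinsics' in c: return np.array(c['extrinsics'])
    W=np.eye(4); W[:3,:3]=R.from_euler('xyz',obs['tool_rot'],degrees=True).as_matrix(); W[:3,3]=obs['tool_pos']
    return np.linalg.inv(W@np.array(c['mount']))
def ray(c,uv,obs=None):
    M=T(c,obs); f=K(c); uv=np.atleast_2d(uv).astype(float)
    d=np.c_[(uv[:,0]-c['cx'])/f,(uv[:,1]-c['cy'])/f,np.ones(len(uv))]@M[:3,:3]
    return -M[:3,:3].T@M[:3,3], d
def plane(c,uv,z,obs=None):
    o,d=ray(c,uv,obs); return o+d*((z-o[2])/d[:,2])[:,None]
def proj(c,p,obs=None):
    M=T(c,obs); q=np.atleast_2d(p)@M[:3,:3].T+M[:3,3]; f=K(c)
    return np.c_[q[:,0]/q[:,2]*f+c['cx'],q[:,1]/q[:,2]*f+c['cy']]
def tri(c1,u1,c2,u2,o1=None,o2=None):
    a,d=ray(c1,u1,o1); b,e=ray(c2,u2,o2); d=d[0]/np.linalg.norm(d[0]); e=e[0]/np.linalg.norm(e[0])
    A=np.c_[d,-e]; s=np.linalg.lstsq(A,b-a,rcond=None)[0]
    p,q=a+s[0]*d,b+s[1]*e; return (p+q)/2,np.linalg.norm(p-q)
def masks(img):
    h=cv2.cvtColor(img,cv2.COLOR_RGB2HSV)
    r=lambda a,b:cv2.inRange(h,np.array(a),np.array(b))
    return dict(blue=r((105,130,60),(125,255,255)),orange=r((7,180,120),(16,255,255)),white=r((0,0,170),(180,40,255)),red=r((0,170,100),(4,255,255))|r((175,170,100),(180,255,255)),green=r((50,120,80),(75,255,255)))
def holes(m,minA=60):
    """contours with hole: outer area, inner contour"""
    cs,hi=cv2.findContours(m,cv2.RETR_CCOMP,cv2.CHAIN_APPROX_NONE); out=[]
    for i,c in enumerate(cs):
        if hi[0][i][3]==-1 and cv2.contourArea(c)>minA:
            ch=[cs[j] for j in range(len(cs)) if hi[0][j][3]==i and cv2.contourArea(cs[j])>15]
            out.append((c,ch))
    return out
def cen(c):
    m=cv2.moments(c); return np.array([m['m10']/m['m00'],m['m01']/m['m00']])
E
python3 - <<'E'
from h import *
for n in('top','scene'):
    c=viewer.read_camera(n); ms=masks(c['img'])
    for k in ms:
        for o,ch in holes(ms[k]):
            u=cen(o)
            if n=='top' and not(100<u[0]<480): continue
            z={'blue':.022,'orange':.022,'white':.022,'red':.08,'green':.047}[k]
            P=plane(c,o[:,0],z)[:,:2].astype(np.float32); (cc,wh,a)=cv2.minAreaRect(P)
            print(n,k,u.round(),cv2.contourArea(o),'rect',np.round(cc,4),np.round(wh,4),round(a,1),'holes',[np.round(cen(x)).tolist() for x in ch][:3])
E
```

```text
top blue [413. 347.] 1568.5 rect [ 0.206  -0.2911] [0.1382 0.0843] 35.4 holes [[412.0, 347.0]]
top blue [341. 298.] 1458.5 rect [ 0.3235 -0.1097] [0.1396 0.0826] 10.8 holes [[341.0, 298.0]]
top blue [404. 275.] 808.0 rect [ 0.3886 -0.2699] [0.1023 0.0641] 41.2 holes [[404.0, 275.0]]
top blue [427. 158.] 114.0 rect [ 0.7087 -0.3327] [0.0322 0.0348] 89.5 holes []
top white [321. 459.] 64.0 rect [-0.0682 -0.0708] [0.0205 0.0217] 1.9 holes []
top white [379. 214.] 225.5 rect [ 0.5483 -0.205 ] [0.0436 0.0474] 2.0 holes []
top white [301. 219.] 2795.0 rect [ 0.5365 -0.0233] [0.157  0.2199] 81.5 holes [[299.0, 226.0]]
top white [202. 181.] 677.0 rect [0.6236 0.2659] [0.1027 0.0595] 33.1 holes [[202.0, 181.0]]
top white [468. 131.] 3775.5 rect [ 0.7915 -0.4441] [0.1483 0.2072] 22.9 holes [[449.0, 158.0], [458.0, 155.0], [467.0, 152.0]]
top white [322.  39.] 48713.5 rect [ 0.9813 -0.0398] [0.3913 1.827 ] 2.1 holes []
top green [447. 218.] 712.0 rect [ 0.5367 -0.3771] [0.086  0.0623] 3.0 holes [[453.0, 218.0], [445.0, 226.0]]
scene blue [163. 269.] 154.5 rect [ 0.5718 -0.3825] [0.0462 0.034 ] 
[... 2269 characters left out ...]
18   -0.7021] [0.8971 1.1023] 0.4 holes [[343.0, 43.0]]
scene red [263. 274.] 111.5 rect [ 0.5685 -0.1243] [0.0452 0.0226] 19.3 holes []
scene red [398. 272.] 432.0 rect [0.4762 0.1683] [0.0664 0.0592] 15.9 holes []
scene red [620. 175.] 557.0 rect [-0.0612  0.7397] [0.0976 0.1419] 77.7 holes []
scene red [531.  38.] 61.0 rect [-1.1072  0.5634] [0.0405 0.121 ] 80.3 holes []
scene red [564.  38.] 233.5 rect [-1.1519  0.7137] [0.0834 0.2084] 82.3 holes []
scene red [372.  25.] 109.5 rect [-1.0328 -0.1629] [0.1413 0.0812] 2.5 holes []
scene red [238.   9.] 115.5 rect [-1.0505 -0.8396] [0.1135 0.1112] 41.1 holes []
scene green [171. 252.] 593.5 rect [ 0.539  -0.3747] [0.0915 0.0647] 3.5 holes []
```

```bash
python3 - <<'E'
import cv2
i=cv2.imread('pics/a_top.png'); cv2.imwrite('pics/b_top.png',cv2.resize(i[160:270,260:360],None,fx=6,fy=5.4,interpolation=cv2.INTER_CUBIC))
i=cv2.imread('pics/a_scene.png'); cv2.imwrite('pics/b_scene.png',cv2.resize(i[250:340,240:370],None,fx=6,fy=6,interpolation=cv2.INTER_CUBIC))
E
```

```text
(no output)
```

View pics/b_top.png

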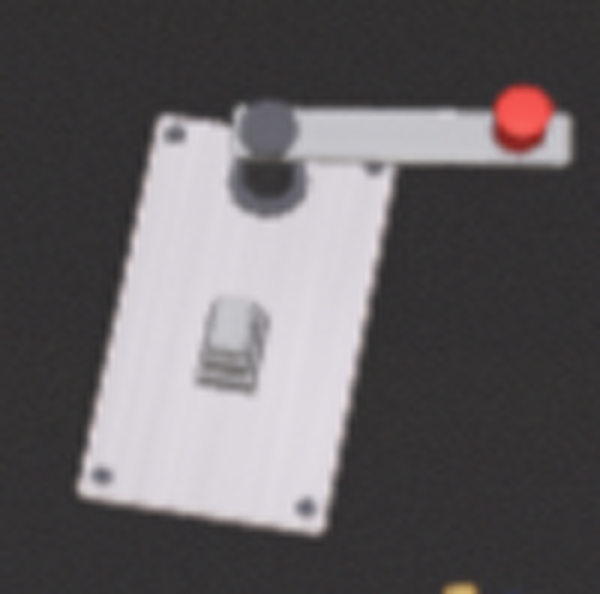

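View pics/b_scene.png

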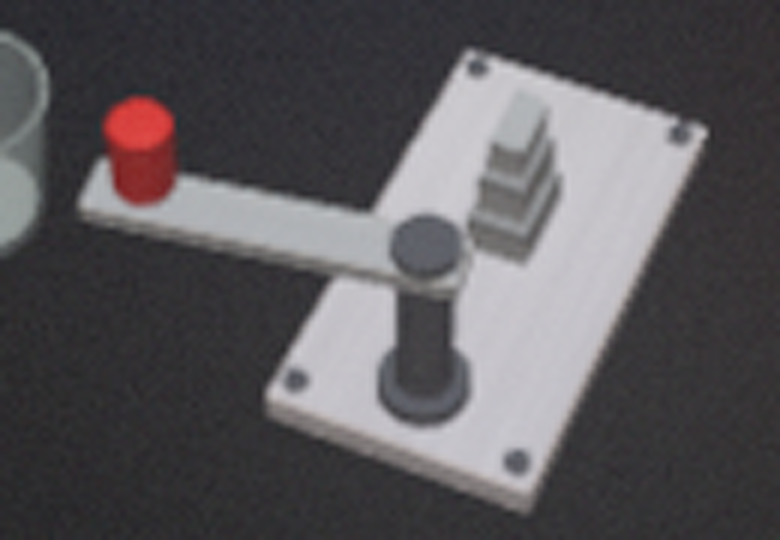

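The stand's four plate corners and the post are clear in both crops. From these I'll compute the stand pose, and the poses of the small blue ring, the white and the orange.

```bash
python3 - <<'E'
from h import *
ct=viewer.read_camera('top'); cs=viewer.read_camera('scene')
t=lambda x,y:((x+.5)/6-.5+260,(y+.5)/5.4-.5+160)
s=lambda x,y:((x+.5)/6-.5+240,(y+.5)/6-.5+250)
# local coords: far(+x,+y) ,(-x,+y),(-x,-y) ,(+x,-y)
Tt=[t(157,112),t(78,493),t(325,533),None]
Sc=[s(532,497),s(706,134),s(468,51),s(267,395)]
L=np.array([[.115,.054],[-.08,.054],[-.08,-.054],[.115,-.054]])
def fit(l,w):
    lc,wc=l.mean(0),w.mean(0); H=(l-lc).T@(w-wc); a=np.arctan2(H[0,1]-H[1,0],H[0,0]+H[1,1])
    Rm=np.array([[np.cos(a),-np.sin(a)],[np.sin(a),np.cos(a)]]); p=wc-Rm@lc
    return p,np.degrees(a),np.linalg.norm(l@Rm.T+p-w,axis=1)
W1=plane(ct,[q for q in Tt if q],.016)[:,:2]; W2=plane(cs,Sc,.016)[:,:2]
print(W1.round(4),W2.round(4)); print(fit(L[:3],W1)); print(fit(L,W2))
print('post top tri',tri(ct,t(236,322),cs,s(527,117)))
print('hinge top tri',tri(ct,t(268,130),cs,s(427,247)))
print('knob top',tri(ct,t(524,113),cs,s(139,123)))
for c,n in((ct,'top'),(cs,'scene')):
    ms=masks(c['img'])
    h=cv2.cvtColor(c['img'],cv2.COLOR_RGB2HSV); ms['orange']=cv2.inRange(h,(5,150,90),(20,255,255))
    for k,(lo,hi) in dict(blue=((.35,-.32),(.43,-.22)),white=((.55,.2),(.7,.32)),orange=((.35,.28),(.48,.42))).items():
        for o,ch in holes(ms[k]):
            if not ch: continue
            P=plane(c,o[:,0],.022)[:,:2].astype(np.float32); cc,wh,a=cv2.minAreaRect(P)
            if lo[0]<cc[0]<hi[0] and lo[1]<cc[1]<hi[1]:
                H=max(ch,key=cv2.contourArea); Q=plane(c,H[:,0],.022)[:,:2].astype(np.float32)
                print(n,k,'outer',np.round(cc,4),np.round(wh,4),round(a,1),'hole',[np.round(x,4) for x in cv2.minAreaRect(Q)])
E
```

```text
[[ 0.6344  0.044 ]
 [ 0.4408  0.0704]
 [ 0.4249 -0.0372]] [[ 0.6351  0.0459]
 [ 0.4459  0.0726]
 [ 0.4281 -0.0331]
 [ 0.6185 -0.0603]]
(array([0.51245123, 0.0058578 ]), np.float64(-7.8451639655650185), array([0.00077622, 0.00025502, 0.0010291 ]))
(array([0.51459267, 0.00882623]), np.float64(-8.344710118295202), array([0.00113586, 0.0029217 , 0.00046362, 0.0022412 ]))
post top tri (array([0.51131816, 0.00742371, 0.07754394]), np.float64(0.006667004238274276))
hinge top tri (array([ 0.5992965 , -0.00547146,  0.09927526]), np.float64(0.0016721126376113575))
knob top (array([ 0.59996523, -0.11090841,  0.13314851]), np.float64(0.0017432944824074166))
top blue outer [ 0.3888 -0.2698] [0.1027 0.0642] 41.2 hole [array([ 0.3887, -0.2695]), array([0.0413, 0.0261]), np.float64(45.4596)]
top white outer [0.6236 0.2659] [0.1027 0.0595] 33.1 hole [array([0.6237, 0.266 ]), array([0.0361, 0.0259]), np.float64(33.3794)]
top orange outer [0.4064 0.3267] [0.1049 0.0594] 5.0 hole [array([0.4064, 0.3255]), array([0.0264, 0.0155]), np.float64(4.6409)]
scene blue outer [ 0.3981 -0.2639] [0.1206 0.0643] 40.7 hole [array([ 0.4001, -0.2635]), array([0.0228, 0.0266]), np.float64(43.1052)]
scene white outer [0.6259 0.2682] [0.1011 0.0596] 33.0 hole [array([0.6262, 0.2675]), array([0.0371, 0.0262]), np.float64(33.6869)]
scene orange outer [0.4159 0.3286] [0.1181 0.0638] 5.7 hole [array([0.4178, 0.3282]), array([0.0124, 0.0137]), np.float64(15.9638)]
```

Plate-fit and triangulation agree: the post is at about (0.513, 0.007) with stand yaw about -8°, and the hinge is where it should be. The bar is open about 1.7 rad, clear of the post. I'll write a planner that prints the rows for me to enter.

```bash
cat > plan.py <<'E'
import sys, math
from h import *
# usage: plan.py grip x,y,z,yaw [x,y,z,yaw ...] ; prints rows in groups of 5
def plan(g,wps,step=.040):
    o=env.get_obs(); p=np.array(o['tool_pos']); Rm=R.from_euler('xyz',o['tool_rot'],degrees=True); rows=[]
    for w in wps:
        q=np.array(w[:3]); Rt=R.from_euler('xyz',[180,0,w[3]],degrees=True)
        rv=(Rm.inv()*Rt).as_rotvec()
        n=max(1,math.ceil(np.linalg.norm(q-p)/step-1e-6),math.ceil(np.linalg.norm(rv)/.118-1e-6)); d=(q-p)/n
        for i in range(n):
            t=Rm.inv().apply(d)*100; rows.append([g]+[round(x,2) for x in t]+[round(x,3)+0. for x in rv/n]); Rm=Rm*R.from_rotvec(rv/n)
        p=q
    for i in range(0,len(rows),5): print(str(rows[i:i+5]).replace('.0,',',').replace('-0,','0,'))
if __name__=='__main__':
    st=.040; a=sys.argv[1:]
    if a[0].startswith('s='): st=float(a[0][2:]); a=a[1:]
    plan(float(a[0]),[list(map(float,x.split(','))) for x in a[1:]],st)
E
python3 plan.py 8.7 .45,.35,.25,120 .50,.0,.23,75 .389,-.27,.2,41
```

```text
[[8.7, np.float64(-3.15), np.float64(-1.75), np.float64(-0.03), np.float64(0.0), np.float64(0.0), np.float64(0.072)], [8.7, np.float64(-3.27), np.float64(-1.52), np.float64(-0.03), np.float64(0.0), np.float64(0.0), np.float64(0.072)], [8.7, np.float64(-3.37), np.float64(-1.28), np.float64(-0.03), np.float64(0.0), np.float64(0.0), np.float64(0.072)], [8.7, np.float64(-3.46), np.float64(-1.03), np.float64(-0.03), np.float64(0.0), np.float64(0.0), np.float64(0.072)], [8.7, np.float64(-3.52), np.float64(-0.78), np.float64(-0.03), np.float64(0.0), np.float64(0.0), np.float64(0.072)]]
[[8.7, np.float64(-3.57), np.float64(-0.52), np.float64(-0.03), np.float64(0.0), np.float64(0.0), np.float64(0.072)], [8.7, np.float64(-3.6), np.float64(-0.26), np.float64(-0.03), np.float64(0.0), np.float64(0.0), np.float64(0.072)], [8.7, np.float64(-3.61), np.float64(-0.0), np.float64(-0.03), np.float64(0.0), np.float64(0.0), np.float64(0.072)], [8.7, np.float64(-3.6), np.float64(0.26), np.float64(-0.03), np.float64(0.0), np.float64(0.0), np.float64(0.072)], [8.7, np.float64(-3.57), np.float64(0.52), np.flo
[... 1329 characters left out ...]
4(0.074)], [8.7, np.float64(-3.65), np.float64(0.07), np.float64(0.38), np.float64(0.0), np.float64(0.0), np.float64(0.074)], [8.7, np.float64(-3.63), np.float64(0.34), np.float64(0.38), np.float64(0.0), np.float64(0.0), np.float64(0.074)], [8.7, np.float64(-3.6), np.float64(0.61), np.float64(0.38), np.float64(0.0), np.float64(0.0), np.float64(0.074)], [8.7, np.float64(-3.54), np.float64(0.88), np.float64(0.38), np.float64(0.0), np.float64(0.0), np.float64(0.074)]]
[[8.7, np.float64(-3.47), np.float64(1.14), np.float64(0.38), np.float64(0.0), np.float64(0.0), np.float64(0.074)], [8.7, np.float64(-3.37), np.float64(1.39), np.float64(0.38), np.float64(0.0), np.float64(0.0), np.float64(0.074)]]
```

```bash
sed -i 's/round(x,2) for x in t/float(round(x,2)) for x in t/; s/\[round(x,3)+0. for/[float(round(x,3)) for/; s/print(str.*/print(*["["+", ".join("%g"%v for v in r)+"]" for r in rows[i:i+5]])/' plan.py; sed -n 15,17p plan.py
```

```text
st=.040; a=sys.argv[1:]
    if a[0].startswith('s='): st=float(a[0][2:]); a=a[1:]
    plan(float(a[0]),[list(map(float,x.split(','))) for x in a[1:]],st)
```

Request:
move_arm(
  steps=[
    [8.7,-3.2,-1.7,0,0,0,0.07],
    [8.7,-3.3,-1.5,0,0,0,0.07],
    [8.7,-3.4,-1.3,0,0,0,0.07],
    [8.7,-3.5,-1.0,0,0,0,0.07],
    [8.7,-3.5,-0.8,0,0,0,0.07],
  ],
)

```text
time_s: 0.77
tool_pos: [0.3315, 0.4823, 0.2477]
tool_rot: [180.0, 0.0, 141.2]
force: [0.4, -0.0, -0.1]
grip_width: 0.087
```

Request:
move_arm(
  steps=[
    [8.7,-3.6,-0.5,0,0,0,0.07],
    [8.7,-3.6,-0.3,0,0,0,0.07],
    [8.7,-3.6,0,0,0,0,0.07],
    [8.7,-3.6,0.3,0,0,0,0.07],
    [8.7,-3.6,0.5,0,0,0,0.07],
  ],
)

```text
time_s: 1.18
tool_pos: [0.4556, 0.3509, 0.2479]
tool_rot: [180.0, -0.0, 121.2]
force: [0.5, -0.7, 0.0]
grip_width: 0.0871
```

Request:
move_arm(
  steps=[
    [8.7,-3.6,-1.5,0.2,0,0,0.09],
    [8.7,-3.8,-1.1,0.2,0,0,0.09],
    [8.7,-3.8,-0.8,0.2,0,0,0.09],
    [8.7,-3.9,-0.5,0.2,0,0,0.09],
    [8.7,-3.9,-0.1,0.2,0,0,0.09],
  ],
)

```text
time_s: 1.6
tool_pos: [0.4857, 0.1571, 0.2377]
tool_rot: [180.0, -0.0, 95.3]
force: [-0.4, -0.0, 1.0]
grip_width: 0.0871
```

Request:
move_arm(
  steps=[
    [8.7,-3.9,0.2,0.2,0,0,0.09],
    [8.7,-3.9,0.6,0.2,0,0,0.09],
    [8.7,-3.8,0.9,0.2,0,0,0.09],
    [8.7,-3.7,1.2,0.2,0,0,0.09],
    [8.7,-3.6,-0.5,0.4,0,0,0.07],
  ],
)

```text
time_s: 2.02
tool_pos: [0.497, -0.0322, 0.2262]
tool_rot: [179.8, 0.0, 70.6]
force: [0.6, -1.0, -0.3]
grip_width: 0.0871
```

```bash
python3 plan.py 8.7 .389,-.27,.2,41
```

```text
[8.7, -3.72, -0.33, 0.37, 0.001, -0, 0.074] [8.7, -3.73, -0.05, 0.37, 0.001, -0, 0.074] [8.7, -3.72, 0.22, 0.38, 0.001, -0, 0.074] [8.7, -3.7, 0.5, 0.38, 0.001, -0, 0.074] [8.7, -3.65, 0.77, 0.38, 0.001, -0, 0.074]
[8.7, -3.58, 1.04, 0.38, 0.001, -0, 0.074] [8.7, -3.5, 1.3, 0.38, 0.001, -0, 0.074]
```

Request:
move_arm(
  steps=[
    [8.7,-3.7,-0.3,0.4,0,0,0.074],
    [8.7,-3.7,0,0.4,0,0,0.074],
    [8.7,-3.7,0.2,0.4,0,0,0.074],
    [8.7,-3.7,0.5,0.4,0,0,0.074],
    [8.7,-3.6,0.8,0.4,0,0,0.074],
  ],
)

```text
time_s: 2.43
tool_pos: [0.419, -0.2003, 0.2056]
tool_rot: [180.0, -0.1, 49.5]
force: [0.4, -0.1, -0.1]
grip_width: 0.0867
```

Request:
move_arm(
  steps=[
    [8.7,-3.4,1.0,0.3,0,0,0.074],
    [8.7,-3.2,1.2,0.3,0,0,0.074],
    [8.7,0,0,0,0,0,0],
  ],
)

```text
time_s: 2.68
tool_pos: [0.3878, -0.2691, 0.1997]
tool_rot: [179.9, 0.1, 40.5]
force: [-0.2, -0.1, 0.4]
grip_width: 0.0869
```

```bash
cat > look.py <<'E'
import sys
from h import *
o=env.get_obs(); c=viewer.read_camera('wrist'); n=sys.argv[1]; z=float(sys.argv[3]); col=sys.argv[2]
cv2.imwrite(f'pics/{n}.png',c['img'][:,:,::-1]); print(o['time_s'],np.round(o['tool_pos'],4),np.round(o['tool_rot'],2),np.round(o['grip_width'],4))
m=masks(c['img'])[col]
if col=='orange': m=cv2.inRange(cv2.cvtColor(c['img'],cv2.COLOR_RGB2HSV),(5,150,60),(20,255,255))
for q,ch in holes(m,1500):
    if not ch: continue
    P=plane(c,q[:,0],z,o)[:,:2].astype(np.float32); H=max(ch,key=cv2.contourArea); Q=plane(c,H[:,0],z,o)[:,:2].astype(np.float32)
    print(cen(q).round(),'outer',[np.round(x,4) for x in cv2.minAreaRect(P)],'hole',[np.round(x,4) for x in cv2.minAreaRect(Q)])
E
python3 look.py c1 blue .022
```

```text
2.6833 [ 0.3878 -0.2691  0.1997] [1.7991e+02 9.0000e-02 4.0490e+01] 0.0869
```

View pics/c1.png

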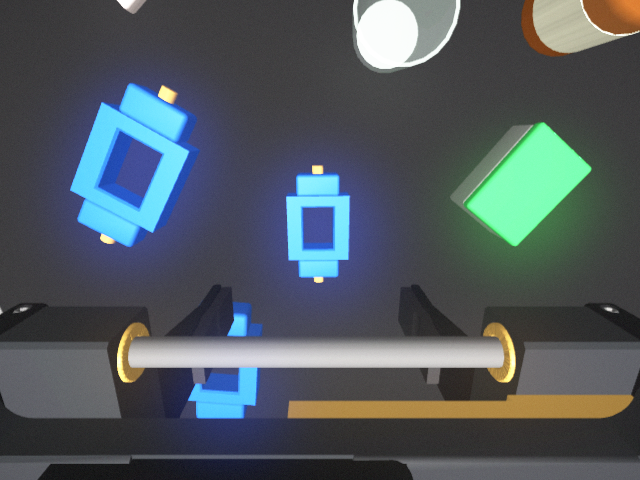

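The target (small) blue ring sits at wrist px (318,227), squared up with the tool. The larger ones are at upper left and lower left, and the wrist view's exposure needs a wider blue mask.

```bash
sed -i "s/m=masks(c\['img'\])\[col\]/m=masks(c['img'])[col]\nif col=='blue': m=cv2.inRange(cv2.cvtColor(c['img'],cv2.COLOR_RGB2HSV),(95,80,175),(125,255,255))/" look.py
python3 look.py c2 blue .022; python3 - <<'E'
from h import *
o=env.get_obs(); c=viewer.read_camera('wrist')
print(plane(c,[[317.5,169.5],[318.5,279.5]],.012,o))
E
```

```text
2.7333 [ 0.3897 -0.2658  0.1997] [ 1.7997e+02 -1.0000e-02  4.0800e+01] 0.0869
[319. 229.] outer [array([ 0.3905, -0.2716]), array([0.1005, 0.059 ]), np.float64(41.1723)] hole [array([ 0.3916, -0.2703]), array([0.0351, 0.0287]), np.float64(40.8551)]
[135. 169.] outer [array([ 0.3224, -0.1118]), array([0.1403, 0.0872]), np.float64(10.4646)] hole [array([ 0.327 , -0.1142]), array([0.046 , 0.0292]), np.float64(10.4007)]
[[ 0.43296489 -0.23091623  0.012     ]
 [ 0.35102026 -0.30406659  0.012     ]]
```

```bash
for i in 1 2 3; do python3 look.py c3_$i blue .022 | head -2; done
```

```text
2.8333 [ 0.3919 -0.2622  0.1996] [-1.7999e+02 -5.0000e-02  4.1230e+01] 0.087
[321. 233.] outer [array([ 0.3905, -0.2716]), array([0.1002, 0.059 ]), np.float64(41.2857)] hole [array([ 0.392 , -0.2703]), array([0.0355, 0.0282]), np.float64(40.8241)]
2.8833 [ 0.3924 -0.2615  0.1997] [-1.800e+02 -5.000e-02  4.134e+01] 0.0873
[321. 234.] outer [array([ 0.3904, -0.2718]), array([0.1005, 0.059 ]), np.float64(41.1942)] hole [array([ 0.3919, -0.2703]), array([0.0354, 0.0283]), np.float64(40.9314)]
2.9333 [ 0.3925 -0.2611  0.1996] [-1.7999e+02 -3.0000e-02  4.1400e+01] 0.0871
[321. 234.] outer [array([ 0.3906, -0.2716]), array([0.1004, 0.0591]), np.float64(41.4477)] hole [array([ 0.3919, -0.2701]), array([0.0355, 0.0283]), np.float64(40.9859)]
```

```bash
python3 plan.py s=.035 8.7 .3895,-.272,.12,41.2 .3895,-.272,.03,41.2
```

```text
[8.7, -0.32, 0.21, 2.65, -0, -0, 0.001] [8.7, -0.32, 0.21, 2.65, -0, -0, 0.001] [8.7, -0.32, 0.21, 2.65, -0, -0, 0.001] [8.7, -0, -0, 3, 0, -0, -0] [8.7, -0, -0, 3, 0, -0, -0]
[8.7, -0, -0, 3, 0, -0, -0]
```

Request:
move_arm(
  steps=[
    [8.7,-0.3,0.2,2.7,0,0,0],
    [8.7,-0.3,0.2,2.7,0,0,0],
    [8.7,-0.3,0.2,2.6,0,0,0],
    [8.7,0,0,3,0,0,0],
    [8.7,0,0,3,0,0,0],
  ],
)

```text
time_s: 3.4
tool_pos: [0.3901, -0.2719, 0.0586]
tool_rot: [179.9, -0.1, 41.4]
force: [-0.0, 0.8, -0.1]
grip_width: 0.087
```

Request:
move_arm(
  steps=[
    [8.7,0,0,2,0,0,0],
    [8.7,0,0,0.9,0,0,0],
    [8.7,0,0,0,0,0,0],
    [8.7,0,0,0,0,0,0],
  ],
)

```text
time_s: 3.73
tool_pos: [0.3895, -0.2726, 0.0309]
tool_rot: [180.0, 0.0, 41.3]
force: [0.6, 1.1, 0.6]
grip_width: 0.0869
```

```bash
python3 look.py d1 blue .022
```

```text
3.7333 [ 0.3895 -0.2726  0.0309] [1.800e+02 2.000e-02 4.131e+01] 0.0869
[313. 386.] outer [array([ 0.3606, -0.2976]), array([0.0201, 0.0583]), np.float64(41.3414)] hole [array([ 0.3598, -0.298 ]), array([0.0151, 0.0354]), np.float64(43.9571)]
[313. 269.] outer [array([ 0.4055, -0.2591]), array([0.0662, 0.0595]), np.float64(41.1505)] hole [array([ 0.4197, -0.2456]), array([0.0164, 0.0366]), np.float64(41.3721)]
```

View pics/d1.png

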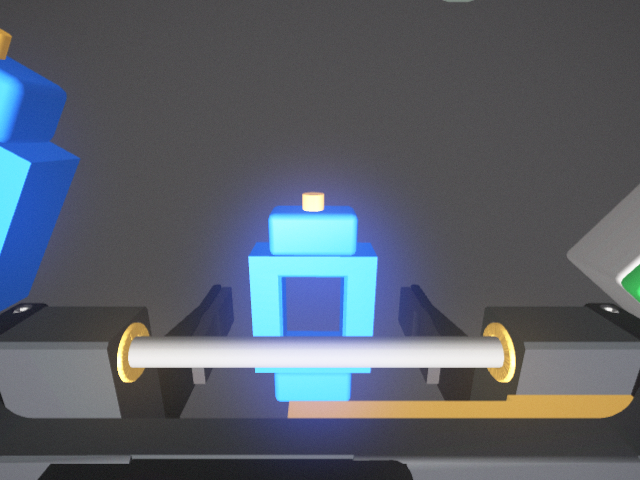

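The blue ring lies between the open fingers. Its bore's front edge is at v≈276 and the core's ends are at v≈257 and 373. I'll convert these to tool-frame offsets.

```bash
cat > tf.py <<'E'
import sys
from h import *
# tf.py z u,v ... -> tool-frame x,y (mm) of pixel on plane z
o=env.get_obs(); c=viewer.read_camera('wrist'); z=float(sys.argv[1])
Rm=R.from_euler('xyz',o['tool_rot'],degrees=True)
for a in sys.argv[2:]:
    p=plane(c,[list(map(float,a.split(',')))],z,o); print(a,(Rm.inv().apply(p-o['tool_pos'])*1000).round(1),p.round(4))
E
python3 tf.py .022 313,276 313,257 313,373 250,300 377,300
```

```text
313,276 [[20.9 -0.1  9.6]] [[ 0.4058 -0.2591  0.022 ]]
313,257 [[30.2 -0.1  9.6]] [[ 0.4127 -0.2531  0.022 ]]
313,373 [[-31.7  -0.2   9.6]] [[ 0.3662 -0.2938  0.022 ]]
250,300 [[  8.8 -29.6   9.6]] [[ 0.3773 -0.245   0.022 ]]
377,300 [[ 8.8 29.8  9.7]] [[ 0.4165 -0.2896  0.022 ]]
```

The ring is centred in the tool to within about 0.5 mm, so I'll grip it.

Request:
move_arm(
  steps=[
    [8.7,0,0,0.2,0,0,0],
    [5.0,0,0,0,0,0,0],
    [5.0,0,0,0,0,0,0],
    [5.0,0,0,0,0,0,0],
    [5.0,0,0,0,0,0,0],
  ],
  force=20,
)

```text
time_s: 4.25
tool_pos: [0.3891, -0.2729, 0.0288]
tool_rot: [180.0, -0.0, 41.2]
force: [0.5, 0.2, -0.2]
grip_width: 0.0678
```

```bash
python3 plan.py 5 .40,-.265,.12,41 .47,-.10,.19,-8 .513,.007,.19,-8; python3 plan.py 5 .40,-.265,.12,41 .513,.007,.19,172
```

```text
[5, 0.45, 0.04, -3.04, 0, -0, 0.001] [5, 0.45, 0.04, -3.04, 0, -0, 0.001] [5, 0.45, 0.04, -3.04, 0, -0, 0.001] [5, 2.01, -0.98, -0.88, -0, -0, 0.107] [5, 1.9, -1.19, -0.88, -0, -0, 0.107]
[5, 1.76, -1.39, -0.88, -0, -0, 0.107] [5, 1.6, -1.57, -0.88, -0, -0, 0.107] [5, 1.42, -1.73, -0.88, -0, -0, 0.107] [5, 1.23, -1.87, -0.88, -0, -0, 0.107] [5, 1.03, -1.99, -0.88, -0, -0, 0.107]
[5, 0.81, -2.09, -0.88, -0, -0, 0.107] [5, 0.92, -3.73, -0, 0, 0, -0] [5, 0.92, -3.73, -0, 0, 0, -0] [5, 0.92, -3.73, -0, 0, 0, -0]
[5, 0.45, 0.04, -3.04, 0, -0, 0.001] [5, 0.45, 0.04, -3.04, 0, -0, 0.001] [5, 0.45, 0.04, -3.04, 0, -0, 0.001] [5, 1.32, -0.66, -0.35, -0, 0, -0.114] [5, 1.38, -0.5, -0.35, -0, 0, -0.114]
[5, 1.43, -0.34, -0.35, -0, 0, -0.114] [5, 1.46, -0.17, -0.35, -0, 0, -0.114] [5, 1.47, -0.01, -0.35, -0, 0, -0.114] [5, 1.46, 0.16, -0.35, -0, 0, -0.114] [5, 1.44, 0.33, -0.35, -0, 0, -0.114]
[5, 1.39, 0.49, -0.35, -0, 0, -0.114] [5, 1.32, 0.64, -0.35, -0, 0, -0.114] [5, 1.24, 0.79, -0.35, -0, 0, -0.114] [5, 1.14, 0.93, -0.35, -0, 0, -0.114] [5, 1.03, 1.05, -0.35, -0, 0, -0.114]
[5, 0.9, 1.16, -0.35, -0, 0, -0.114] [5, 0.76, 1.26, -0.35, -0, 0, -0.114] [5, 0.62, 1.34, -0.35, -0, 0, -0.114] [5, 0.46, 1.4, -0.35, -0, 0, -0.114] [5, 0.3, 1.44, -0.35, -0, 0, -0.114]
[5, 0.13, 1.47, -0.35, -0, 0, -0.114] [5, -0.04, 1.47, -0.35, -0, 0, -0.114] [5, -0.21, 1.46, -0.35, -0, 0, -0.114]
```

Request:
move_arm(
  steps=[
    [5.0,0,0,0,0,0,0],
    [5.0,0,0,0,0,0,0],
    [5.0,0,0,0,0,0,0],
    [5.0,0,0,0,0,0,0],
  ],
)

```text
time_s: 4.58
tool_pos: [0.3889, -0.2728, 0.0286]
tool_rot: [-180.0, -0.0, 41.2]
force: [-1.1, 0.4, 2.3]
grip_width: 0.0576
```

Request:
move_arm(
  steps=[
    [5,0,0,-1,0,0,0],
    [5,0.3,0,-2.5,0,0,0],
    [5,0.4,0,-3,0,0,0],
    [5,0.4,0,-3,0,0,0],
    [5,0.4,0,-3,0,0,0],
  ],
)

```text
time_s: 5.0
tool_pos: [0.3997, -0.2632, 0.1551]
tool_rot: [-180.0, 0.0, 41.2]
force: [1.4, 0.7, -2.8]
grip_width: 0.0576
```

```bash
python3 look.py e1 blue .115; python3 plan.py 5 .513,.007,.17,172
```

```text
5.0 [ 0.3997 -0.2632  0.1551] [-1.800e+02  2.000e-02  4.117e+01] 0.0576
[ 99. 184.] outer [array([ 0.3691, -0.1436]), array([0.0907, 0.0532]), np.float64(10.5223)] hole [array([ 0.3691, -0.1441]), array([0.0373, 0.0266]), np.float64(10.4528)]
[5, 1.31, -0.66, -0.04, 0.001, 0, -0.114] [5, 1.37, -0.51, -0.04, 0.001, 0, -0.114] [5, 1.42, -0.35, -0.04, 0.001, 0, -0.114] [5, 1.45, -0.18, -0.04, 0.001, 0, -0.114] [5, 1.46, -0.02, -0.04, 0.001, 0, -0.114]
[5, 1.46, 0.15, -0.04, 0.001, 0, -0.114] [5, 1.43, 0.31, -0.04, 0.001, 0, -0.114] [5, 1.38, 0.47, -0.04, 0.001, 0, -0.114] [5, 1.32, 0.63, -0.04, 0.001, 0, -0.114] [5, 1.24, 0.78, -0.04, 0.001, 0, -0.114]
[5, 1.14, 0.91, -0.04, 0.001, 0, -0.114] [5, 1.03, 1.04, -0.04, 0.001, 0, -0.114] [5, 0.91, 1.15, -0.04, 0.001, 0, -0.114] [5, 0.77, 1.24, -0.04, 0.001, 0, -0.114] [5, 0.63, 1.32, -0.04, 0.001, 0, -0.114]
[5, 0.47, 1.39, -0.04, 0.001, 0, -0.114] [5, 0.31, 1.43, -0.04, 0.001, 0, -0.114] [5, 0.15, 1.46, -0.04, 0.001, 0, -0.114] [5, -0.02, 1.46, -0.04, 0.001, 0, -0.114] [5, -0.19, 1.45, -0.05, 0.001, 0, -0.114]
```

View pics/e1.png

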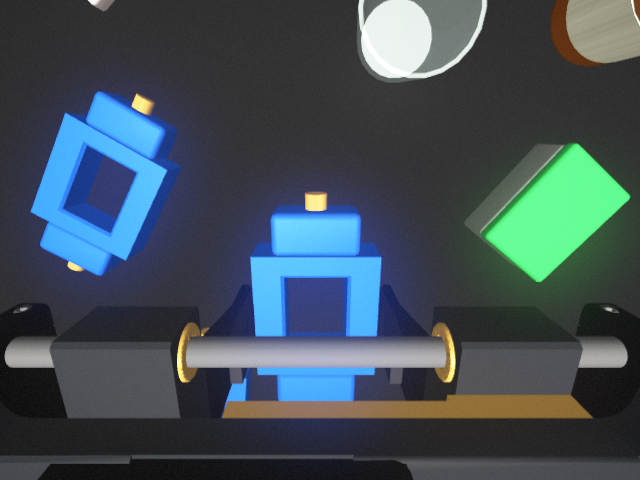

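The blue ring is gripped level, with its bore front edge at v≈277, u≈316. I'll carry it to the post.

Request:
move_arm(
  steps=[
    [5,1.3,-0.7,0,0,0,-0.114],
    [5,1.4,-0.5,0,0,0,-0.114],
    [5,1.4,-0.4,0,0,0,-0.114],
    [5,1.5,-0.2,0,0,0,-0.114],
    [5,1.5,0,0,0,0,-0.114],
  ],
)

```text
time_s: 5.47
tool_pos: [0.4273, -0.1934, 0.1538]
tool_rot: [180.0, -0.0, 74.2]
force: [-0.3, -0.0, -0.7]
grip_width: 0.0575
```

Request:
move_arm(
  steps=[
    [5,1.5,0.1,0,0,0,-0.114],
    [5,1.4,0.3,0,0,0,-0.114],
    [5,1.4,0.5,0,0,0,-0.114],
    [5,1.3,0.6,0,0,0,-0.114],
    [5,1.2,0.8,0,0,0,-0.114],
  ],
)

```text
time_s: 5.88
tool_pos: [0.4544, -0.1257, 0.1537]
tool_rot: [180.0, 0.0, 106.9]
force: [0.2, 0.5, -1.3]
grip_width: 0.0578
```

Request:
move_arm(
  steps=[
    [5,1.1,0.9,0,0,0,-0.114],
    [5,1.0,1.0,0,0,0,-0.114],
    [5,0.9,1.2,0,0,0,-0.114],
    [5,0.8,1.2,0,0,0,-0.114],
    [5,0.6,1.3,0,0,0,-0.114],
  ],
)

```text
time_s: 6.3
tool_pos: [0.4817, -0.0589, 0.1537]
tool_rot: [-180.0, 0.0, 139.5]
force: [-0.0, -0.5, -1.5]
grip_width: 0.0577
```

Request:
move_arm(
  steps=[
    [5,0.5,1.4,0,0,0,-0.114],
    [5,0.3,1.4,0,0,0,-0.114],
    [5,0.1,1.4,0,0,0,-0.114],
    [5,0,1.4,0,0,0,-0.114],
    [5,-0.1,1.4,0,0,0,-0.1],
  ],
)

```text
time_s: 6.72
tool_pos: [0.5078, 0.0073, 0.1537]
tool_rot: [-180.0, 0.0, 171.4]
force: [0.2, 0.3, -1.7]
grip_width: 0.058
```

Request:
move_arm(
  steps=[
    [5,0,0,0,0,0,0],
    [5,0,0,0,0,0,0],
  ],
)

```text
time_s: 6.88
tool_pos: [0.5075, 0.007, 0.1536]
tool_rot: [-180.0, -0.0, 171.0]
force: [0.4, -0.3, -2.2]
grip_width: 0.058
```

```bash
python3 look.py f1 blue .16;python3 plan.py 5 .513,.007,.15,172
```

```text
6.8833 [0.5075 0.007  0.1536] [-1.7996e+02 -1.0000e-02  1.7098e+02] 0.058
[5, -0.55, 0.18, 0.35, -0.001, -0, -0.019]
```

View pics/f1.png

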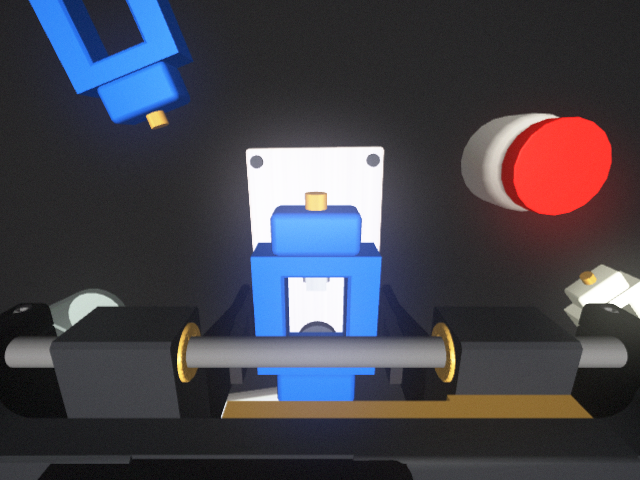

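I can see the post tip through the bore at (315,283). The plate's near corners are at (247,149) and (383,147), and they give a better post fix from the wrist.

```bash
python3 tf.py .016 247,149 383.5,147; python3 - <<'E'
import cv2
i=cv2.imread('pics/f1.png'); cv2.imwrite('pics/f1z.png',cv2.resize(i[130:380,230:400],None,fx=3.2,fy=2.4*1.0,interpolation=cv2.INTER_CUBIC))
E
```

```text
247,149 [[ 73.9 -54.4 137.6]] [[ 0.4257 -0.036   0.016 ]]
383.5,147 [[ 75.5  50.1 137.5]] [[0.4407 0.0674 0.016 ]]
```

View pics/f1z.png

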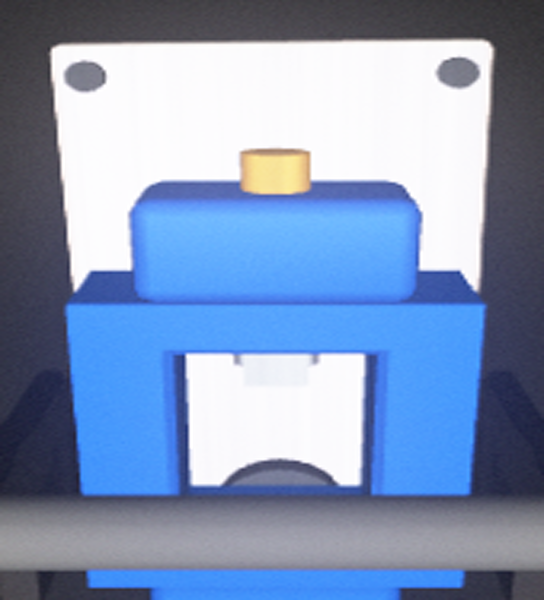

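```bash
python3 tf.py .085 316.1,281 316.1,289.5 316.1,276; python3 tf.py .1475 316.2,276 ; python3 tf.py .016 246,147.5 384,146.7
```

```text
316.1,281 [[-5.7 -1.4 68.5]] [[0.5127 0.0034 0.085 ]]
316.1,289.5 [[-11.7  -1.4  68.5]] [[0.5186 0.0024 0.085 ]]
316.1,276 [[-2.2 -1.4 68.5]] [[0.5093 0.0039 0.085 ]]
316.2,276 [[23.9 -1.5  6.1]] [[0.4835 0.008  0.1475]]
246,147.5 [[ 75.  -55.1 137.6]] [[ 0.4246 -0.0368  0.016 ]]
384,146.7 [[ 75.7  50.5 137.6]] [[0.4406 0.0676 0.016 ]]
```

```bash
python3 - <<'E'
from h import *
o=env.get_obs(); c=viewer.read_camera('wrist')
print(np.round(c['mount'],4),c['cx'],c['cy'],c['vfov'],o['tool_pos'],o['tool_rot'])
f=K(c)
d=np.array([(316-c['cx'])/f,(276-c['cy'])/f,1]); M=c['mount']; dt=M[:3,:3]@d; 
for z in(.0061,.0068,.0096): print(M[:3,3]+dt*(z-M[2,3])/dt[2])
E
```

```text
[[ 1.300e-03 -9.531e-01 -3.027e-01  8.360e-02]
 [ 1.000e+00  1.200e-03  4.000e-04 -1.800e-03]
 [-1.000e-04 -3.027e-01  9.531e-01 -1.363e-01]
 [ 0.000e+00  0.000e+00  0.000e+00  1.000e+00]] 315.6717894910292 245.18155384398625 69.74674539025501 [0.50740791 0.0058875  0.15364366] [-1.79999247e+02  4.74955030e-03  1.70916128e+02]
[ 0.02391441 -0.00154398  0.0061    ]
[ 0.02362113 -0.00154285  0.0068    ]
[ 0.02244803 -0.00153833  0.0096    ]
```

Estimates from plate corners (both cameras and the wrist), hinge and post agree at about (0.5125, 0.0066), yaw 171.7°. The lateral spread is about 2 mm, well inside the blue ring's lead-in. I'll align, then descend in stages.

```bash
python3 plan.py s=.025 5 .513,.0065,.1536,171.7 .513,.0065,.09,171.7
```

```text
[5, -0.54, 0.13, 0.01, 0, 0, -0.013] [5, -0, -0, 2.12, 0, -0, -0] [5, -0, -0, 2.12, 0, -0, -0] [5, -0, -0, 2.12, 0, -0, -0]
```

Request:
move_arm(
  steps=[
    [5,-0.54,0.13,0,0,0,-0.013],
    [5,0,0,0,0,0,0],
    [5,0,0,2.1,0,0,0],
    [5,0,0,2.1,0,0,0],
    [5,0,0,1.2,0,0,0],
  ],
)

```text
time_s: 7.6
tool_pos: [0.5123, 0.0074, 0.0978]
tool_rot: [-180.0, -0.1, 171.8]
force: [-0.7, 0.4, -1.1]
grip_width: 0.0578
```

Request:
move_arm(
  steps=[
    [5,0,0,0,0,0,0],
    [5,0,0,0,0,0,0],
  ],
)

```text
time_s: 7.77
tool_pos: [0.5129, 0.0072, 0.0993]
tool_rot: [-180.0, -0.1, 171.8]
force: [0.3, -0.2, -1.4]
grip_width: 0.058
```

```bash
python3 look.py g1 blue .09; python3 - <<'E'
import cv2
i=cv2.imread('pics/g1.png'); cv2.imwrite('pics/g1z.png',cv2.resize(i[130:410,220:410],None,fx=3,fy=2.1,interpolation=cv2.INTER_CUBIC))
E
```

```text
7.7667 [0.5129 0.0072 0.0993] [-1.7995e+02 -6.0000e-02  1.7181e+02] 0.058
```

View pics/g1z.png

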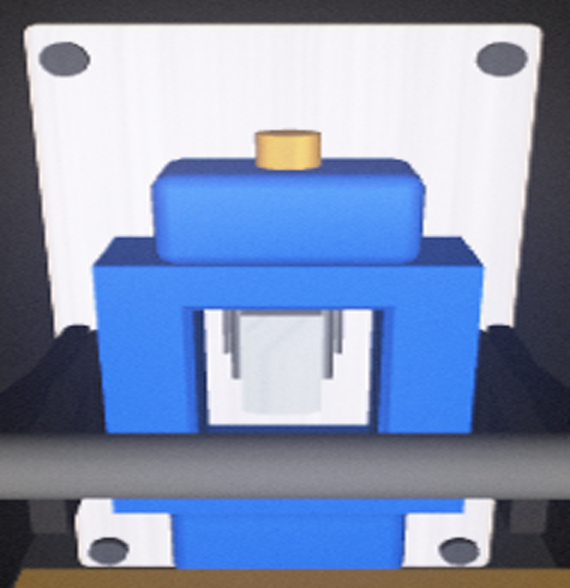

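Through the bore, the post is centred at crop x≈283 against the bore at ≈289, about 0.8 mm to the tool's -y. Now the offset along x.

```bash
python3 tf.py .075 314.3,326.7; python3 tf.py .0707 316,332.4; python3 tf.py .0927 316,276.7; python3 tf.py .016 228,142 400.5,141.5
```

```text
314.3,326.7 [[-13.2  -2.4  25.1]] [[0.5264 0.0031 0.075 ]]
316,332.4 [[-19.6  -1.5  29.9]] [[0.5334 0.0032 0.0707]]
316,276.7 [[22.8 -1.5  8. ]] [[0.4914 0.0092 0.0927]]
228,142 [[ 79.9 -55.6  84.5]] [[ 0.4273 -0.0362  0.016 ]]
400.5,141.5 [[80.4 50.4 84.6]] [[0.442  0.0688 0.016 ]]
```

Request:
move_arm(
  steps=[
    [5,-0.15,-0.08,0,0,0,0],
    [5,0,0,1.0,0,0,0],
    [5,0,0,1.0,0,0,0],
    [5,0,0,0.5,0,0,0],
    [5,0,0,0,0,0,0],
  ],
)

```text
time_s: 8.43
tool_pos: [0.5129, 0.0063, 0.0725]
tool_rot: [-179.9, -0.2, 171.8]
force: [-0.9, 0.5, -1.2]
grip_width: 0.0575
```

Request:
move_arm(
  steps=[
    [5,0,0,0.8,0,0,0],
    [5,0,0,0.5,0,0,0],
    [5,0,0,0,0,0,0],
  ],
)

```text
time_s: 8.68
tool_pos: [0.5136, 0.0064, 0.0602]
tool_rot: [-180.0, -0.1, 171.8]
force: [-1.0, -0.0, -1.0]
grip_width: 0.0577
```

```bash
python3 look.py g2 blue .09; python3 - <<'E'
import cv2
i=cv2.imread('pics/g2.png'); cv2.imwrite('pics/g2z.png',cv2.resize(i[130:410,220:410],None,fx=3,fy=2.1,interpolation=cv2.INTER_CUBIC))
E
```

```text
8.6833 [0.5136 0.0064 0.0602] [-1.7996e+02 -1.2000e-01  1.7182e+02] 0.0577
```

View pics/g2z.png

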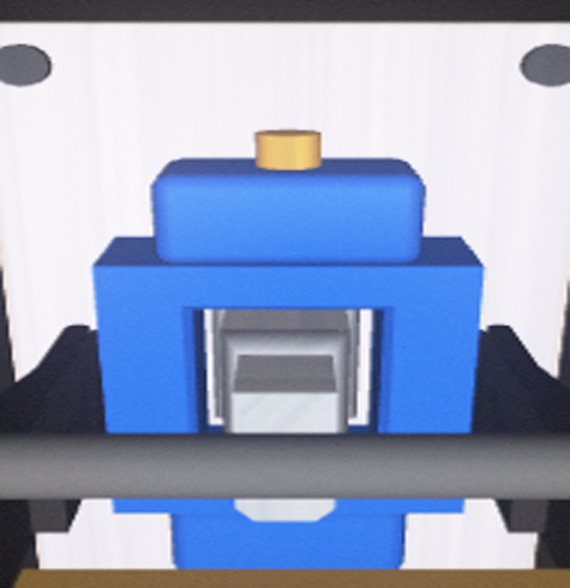

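The post is now centred in the bore, with gaps of about 14 and 13 px. I'll ease the ring home.

Request:
move_arm(
  steps=[
    [5,0,0,0.6,0,0,0],
    [5,0,0,0.4,0,0,0],
    [5,0,0,0.3,0,0,0],
    [5,0,0,0.2,0,0,0],
    [5,0,0,0,0,0,0],
  ],
)

```text
time_s: 9.15
tool_pos: [0.5143, 0.0064, 0.0461]
tool_rot: [-180.0, -0.0, 171.8]
force: [0.3, 0.6, -1.2]
grip_width: 0.0581
```

Request:
move_arm(
  steps=[
    [5,0,0,0.15,0,0,0],
    [5,0,0,0,0,0,0],
    [5,0,0,0,0,0,0],
  ],
)

```text
time_s: 9.4
tool_pos: [0.5147, 0.0064, 0.0452]
tool_rot: [180.0, 0.0, 171.8]
force: [-0.4, -0.7, -1.3]
grip_width: 0.0576
```

Request:
move_arm(
  steps=[
    [5,0,0,0.1,0,0,0],
    [5,0,0,0,0,0,0],
    [5,0,0,0,0,0,0],
  ],
)

```text
time_s: 9.65
tool_pos: [0.5149, 0.0064, 0.0446]
tool_rot: [180.0, 0.0, 171.8]
force: [-2.6, 1.0, 3.8]
grip_width: 0.0576
```

Contact reads about 5 N up, so the ring is on the plate. Releasing.

Request:
move_arm(
  steps=[
    [8.0,0,0,0,0,0,0],
    [8.0,0,0,0,0,0,0],
    [8.0,0,0,0,0,0,0],
    [8.0,0,0,0,0,0,0],
    [8.0,0,0,0,0,0,0],
  ],
)

```text
time_s: 10.07
tool_pos: [0.5145, 0.0064, 0.044]
tool_rot: [-180.0, 0.0, 171.8]
force: [0.2, -0.8, -0.0]
grip_width: 0.0781
```

Request:
move_arm(
  steps=[
    [8.7,0,0,-0.6,0,0,0],
    [8.7,0,0,-2,0,0,0],
    [8.7,0,0,-3,0,0,0],
    [8.7,0,0,-4,0,0,0],
    [8.7,0,0,-4,0,0,0],
  ],
)

```text
time_s: 10.48
tool_pos: [0.5137, 0.006, 0.1814]
tool_rot: [-180.0, -0.1, 171.8]
force: [1.2, 1.6, 0.4]
grip_width: 0.0868
```

```bash
python3 look.py g3 blue .038;python3 plan.py 8.7 .624,.266,.20,213
```

```text
10.4833 [0.5137 0.006  0.1814] [-1.7995e+02 -8.0000e-02  1.7178e+02] 0.0868
[316. 235.] outer [array([0.512 , 0.0052]), array([0.0578, 0.0985]), np.float64(81.862)] hole [array([0.5154, 0.0047]), array([0.0301, 0.0479]), np.float64(81.8666)]
[8.7, -0.84, 3.4, -0.1, 0, 0.002, -0.09] [8.7, -1.14, 3.32, -0.1, 0, 0.002, -0.09] [8.7, -1.43, 3.2, -0.1, 0, 0.002, -0.09] [8.7, -1.71, 3.06, -0.11, 0, 0.002, -0.09] [8.7, -1.98, 2.89, -0.11, 0, 0.002, -0.09]
[8.7, -2.23, 2.7, -0.11, 0, 0.002, -0.09] [8.7, -2.47, 2.49, -0.12, 0, 0.002, -0.09] [8.7, -2.68, 2.26, -0.12, 0, 0.002, -0.09]
```

View pics/g3.png

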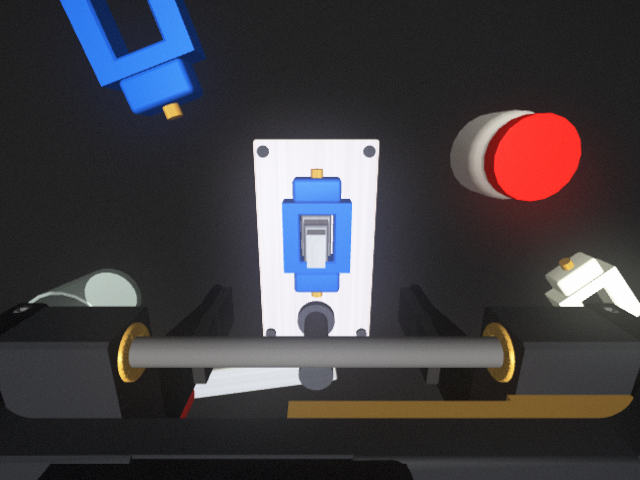

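Blue is home on the plate (px 316,235). On to white.

Request:
move_arm(
  steps=[
    [8.7,-0.8,3.4,0,0,0,-0.09],
    [8.7,-1.1,3.3,0,0,0,-0.09],
    [8.7,-1.4,3.2,0,0,0,-0.09],
    [8.7,-1.7,3.1,0,0,0,-0.09],
    [8.7,-2.0,2.9,0,0,0,-0.09],
  ],
)

```text
time_s: 10.95
tool_pos: [0.5794, 0.1711, 0.1806]
tool_rot: [180.0, 0.0, -162.1]
force: [0.7, -1.1, 1.4]
grip_width: 0.087
```

Request:
move_arm(
  steps=[
    [8.7,-2.2,2.7,0,0,0,-0.09],
    [8.7,-2.5,2.5,0,0,0,-0.09],
    [8.7,-2.7,2.3,0,0,0,-0.09],
    [8.7,0,0,0,0,0,0],
    [8.7,0,0,0,0,0,0],
  ],
)

```text
time_s: 11.37
tool_pos: [0.6178, 0.2704, 0.1793]
tool_rot: [180.0, -0.0, -146.7]
force: [-0.5, -1.3, 1.0]
grip_width: 0.0873
```

```bash
python3 look.py h1 white .022
```

```text
11.3667 [0.6178 0.2704 0.1793] [ 1.7998e+02 -4.0000e-02 -1.4670e+02] 0.0873
[308. 234.] outer [array([0.6227, 0.264 ]), array([0.1015, 0.0587]), np.float64(33.1605)] hole [array([0.621, 0.263]), array([0.0286, 0.0228]), np.float64(33.6398)]
[72. 40.] outer [array([0.5819, 0.0218]), array([0.0632, 0.0898]), np.float64(81.7573)] hole [array([0.6209, 0.0375]), array([0.0099, 0.0126]), np.float64(33.3686)]
```

View pics/h1.png

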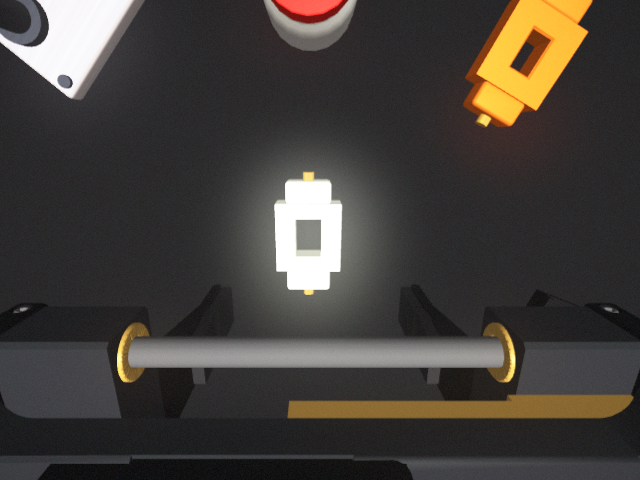

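White is at (308,234), hole centre corrected to about (0.623,0.266), which agrees with the top camera. Descending.

```bash
python3 plan.py s=.035 8.7 .623,.266,.12,-146.8 .623,.266,.032,-146.8
```

```text
[8.7, -0.16, -0.2, 2.98, -0, -0.001, -0.001] [8.7, -0.16, -0.2, 2.98, -0, -0.001, -0.001] [8.7, 0, -0, 2.93, 0, 0, 0] [8.7, 0, -0, 2.93, 0, 0, 0] [8.7, 0, -0, 2.93, 0, 0, 0]
```

Request:
move_arm(
  steps=[
    [8.7,-0.2,-0.2,3.0,0,0,0],
    [8.7,-0.2,-0.2,3.0,0,0,0],
    [8.7,0,0,3.0,0,0,0],
    [8.7,0,0,3.0,0,0,0],
    [8.7,0,0,1.8,0,0,0],
  ],
)

```text
time_s: 11.83
tool_pos: [0.6223, 0.2632, 0.0392]
tool_rot: [-180.0, -0.2, -147.1]
force: [-0.8, -0.5, -0.7]
grip_width: 0.087
```

Request:
move_arm(
  steps=[
    [8.7,0,0,0.6,0,0,0],
    [8.7,0,0,0,0,0,0],
    [8.7,0,0,0,0,0,0],
  ],
)

```text
time_s: 12.08
tool_pos: [0.6247, 0.2653, 0.0374]
tool_rot: [-180.0, 0.1, -147.0]
force: [-0.3, -0.4, 1.0]
grip_width: 0.0869
```

```bash
python3 look.py h2 white .022
```

```text
12.0833 [0.6247 0.2653 0.0374] [-1.7996e+02  8.0000e-02 -1.4702e+02] 0.0869
[318. 276.] outer [array([0.6066, 0.2534]), array([0.0665, 0.0582]), np.float64(33.1103)] hole [array([0.6203, 0.2629]), array([0.0294, 0.0223]), np.float64(32.0597)]
```

View pics/h2.png

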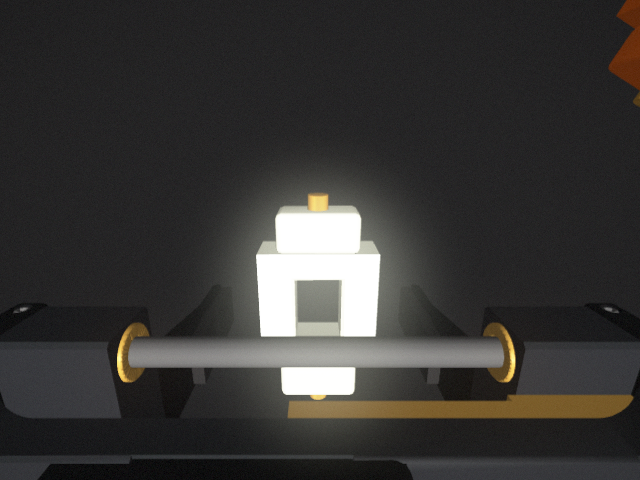

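```bash
python3 tf.py .022 318,280 318,252 318,367;python3 plan.py 8.7 .6235,.2655,.029,-146.9
```

```text
318,280 [[18.8 -0.  16.2]] [[0.6096 0.2557 0.022 ]]
318,252 [[33.  -0.1 16.1]] [[0.5977 0.2479 0.022 ]]
318,367 [[-30.7   0.1  16.3]] [[0.651  0.2828 0.022 ]]
[8.7, 0.2, 0.04, 0.95, -0.001, 0.004, -0.001]
```

Request:
move_arm(
  steps=[
    [8.7,0.1,0.1,0.5,0,0,0],
    [8.7,0,0,0.4,0,0,0],
    [5,0,0,0,0,0,0],
    [5,0,0,0,0,0,0],
    [5,0,0,0,0,0,0],
  ],
)

```text
time_s: 12.6
tool_pos: [0.6225, 0.2666, 0.0271]
tool_rot: [-180.0, 0.0, -146.9]
force: [-0.5, 0.3, 0.2]
grip_width: 0.0743
```

Request:
move_arm(
  steps=[
    [5,0,0,0,0,0,0],
    [5,0,0,0,0,0,0],
    [5,0,0,0,0,0,0],
    [5,0,0,0,0,0,0],
    [5,0,0,0,0,0,0],
  ],
)

```text
time_s: 13.02
tool_pos: [0.6227, 0.2665, 0.0272]
tool_rot: [-180.0, 0.0, -146.9]
force: [-0.3, -0.5, 0.3]
grip_width: 0.0578
```

Request:
move_arm(
  steps=[
    [5,0,0,-1,0,0,0],
    [5,0,0,-2.5,0,0,0],
    [5,0,0,-4,0,0,0],
    [5,0,0,-4,0,0,0],
    [5,0,0,-2.5,0,0,0],
  ],
)

```text
time_s: 13.43
tool_pos: [0.6236, 0.2669, 0.1719]
tool_rot: [-180.0, 0.3, -146.9]
force: [1.9, 0.6, -1.6]
grip_width: 0.0576
```

```bash
python3 plan.py s=.038 5 .5140,.0064,.17,171.8
```

```text
[5, 2.92, -1.98, 0.01, 0, 0.001, 0.09] [5, 2.73, -2.24, 0.01, 0, 0.001, 0.09] [5, 2.52, -2.47, 0.02, 0, 0.001, 0.09] [5, 2.29, -2.69, 0.02, 0, 0.001, 0.09] [5, 2.04, -2.89, 0.02, 0, 0.001, 0.09]
[5, 1.77, -3.06, 0.02, 0, 0.001, 0.09] [5, 1.49, -3.2, 0.02, 0, 0.001, 0.09] [5, 1.2, -3.32, 0.02, 0, 0.001, 0.09]
```

Request:
move_arm(
  steps=[
    [5,2.9,-2.0,0,0,0,0.09],
    [5,2.7,-2.2,0,0,0,0.09],
    [5,2.5,-2.5,0,0,0,0.09],
    [5,2.3,-2.7,0,0,0,0.09],
    [5,2.0,-2.9,0,0,0,0.09],
  ],
)

```text
time_s: 13.85
tool_pos: [0.5539, 0.1024, 0.1674]
tool_rot: [180.0, -0.0, -173.0]
force: [0.2, 0.5, -2.0]
grip_width: 0.0577
```

Request:
move_arm(
  steps=[
    [5,1.8,-3.1,0,0,0,0.09],
    [5,1.5,-3.2,0,0,0,0.09],
    [5,1.2,-3.3,0,0,0,0.09],
    [5,0,0,0,0,0,0],
    [5,0,0,0,0,0,0],
  ],
)

```text
time_s: 14.27
tool_pos: [0.5128, 0.0037, 0.1677]
tool_rot: [179.9, 0.0, 171.6]
force: [0.3, 0.8, -2.4]
grip_width: 0.058
```

```bash
python3 plan.py s=.03 5 .5145,.0064,.17,171.8 .5145,.0064,.12,171.8
```

```text
[5, -0.12, 0.29, -0.23, 0.001, 0, -0.004] [5, -0, -0, 2.5, 0, -0, -0] [5, -0, -0, 2.5, 0, -0, -0]
```

Request:
move_arm(
  steps=[
    [5,-0.1,0.2,0,0,0,0],
    [5,0,0,2.5,0,0,0],
    [5,0,0,2.2,0,0,0],
    [5,0,0,0,0,0,0],
    [5,0,0,0,0,0,0],
  ],
)

```text
time_s: 14.68
tool_pos: [0.5143, 0.0091, 0.1193]
tool_rot: [-179.9, -0.2, 172.0]
force: [1.2, -0.7, -1.5]
grip_width: 0.0575
```

Request:
move_arm(
  steps=[
    [5,0,0,0,0,0,0],
    [5,0,0,0,0,0,0],
  ],
)

```text
time_s: 14.85
tool_pos: [0.5162, 0.0084, 0.1215]
tool_rot: [180.0, 0.1, 171.9]
force: [0.4, -0.9, -1.7]
grip_width: 0.0576
```

```bash
cat > zoom.py <<'E'
import sys,cv2
n=sys.argv[1]; i=cv2.imread(f'pics/{n}.png'); cv2.imwrite(f'pics/{n}z.png',cv2.resize(i[130:410,220:410],None,fx=3,fy=2.1,interpolation=cv2.INTER_CUBIC))
E
python3 look.py i1 white .1; python3 zoom.py i1
```

```text
14.85 [0.5162 0.0084 0.1215] [1.7996e+02 1.3000e-01 1.7187e+02] 0.0576
[312. 225.] outer [array([0.4823, 0.0096]), array([0.0691, 0.0995]), np.float64(81.8836)] hole [array([0.4683, 0.0018]), array([0.0319, 0.0564]), np.float64(20.43)]
```

View pics/i1z.png

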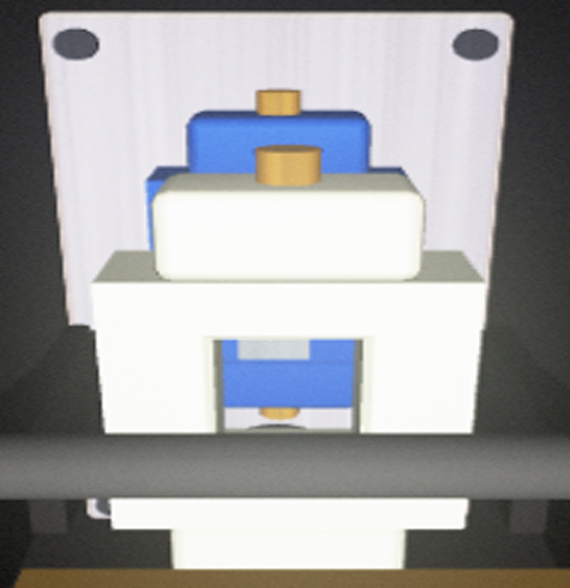

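White's bore centre is at crop x≈290 and the post tip at ≈274. The tool is about 2 mm to +y and 2 mm to +x of the blue's home pose. I'll compute the offsets.

```bash
python3 - <<'E'
from h import *
o=env.get_obs(); c=viewer.read_camera('wrist'); print(np.round(o['tool_pos'],4),np.round(o['tool_rot'],2)); f=K(c); M=c['mount']
def at(u,v,z):
    d=M[:3,:3]@np.array([(u-c['cx'])/f,(v-c['cy'])/f,1]); return ((M[:3,3]+d*(z-M[2,3])/d[2])*1000).round(1)
zt=o['tool_pos'][2]
print('hole front top',at(316.5,291,.0052),'hole far bottom',at(316.5,334.8,.0272))
print('tip far',at(311.3,301.4,zt-.075), at(311.3,301.4,zt-.085)); print('plate',at(233.5,136.5,zt-.016),at(391,136.5,zt-.016))
E
```

```text
[0.5161 0.0082 0.1214] [1.7995e+02 1.3000e-01 1.7186e+02]
hole front top [17.  -1.3  5.2] hole far bottom [-19.4  -1.2  27.2]
tip far [-9.1 -4.2 46.4] [-4.  -4.1 36.4]
plate [ 83.1 -56.8 105.4] [ 83.3  48.7 105.4]
```

Request:
move_arm(
  steps=[
    [5,0.45,-0.26,0,0,0,0],
    [5,0,0,0,0,0,0],
    [5,0,0,1.0,0,0,0],
    [5,0,0,1.0,0,0,0],
    [5,0,0,0,0,0,0],
  ],
)

```text
time_s: 15.37
tool_pos: [0.5083, 0.0058, 0.0976]
tool_rot: [-179.9, -0.2, 171.8]
force: [-1.2, 0.0, -2.2]
grip_width: 0.058
```

Request:
move_arm(
  steps=[
    [5,0,0,0,0,0,0],
    [5,0,0,0,0,0,0],
    [5,0,0,0,0,0,0],
  ],
)

```text
time_s: 15.62
tool_pos: [0.5103, 0.0058, 0.1002]
tool_rot: [-180.0, 0.0, 171.8]
force: [-0.1, 0.3, -2.4]
grip_width: 0.0578
```

```bash
python3 look.py i2 white .1; python3 zoom.py i2
```

```text
15.6167 [0.5103 0.0058 0.1002] [-1.8000e+02  2.0000e-02  1.7182e+02] 0.0578
[316. 231.] outer [array([0.4716, 0.0099]), array([0.0654, 0.0828]), np.float64(81.8462)] hole [array([0.4528, 0.0123]), array([0.0354, 0.0154]), np.float64(81.8908)]
```

View pics/i2z.png

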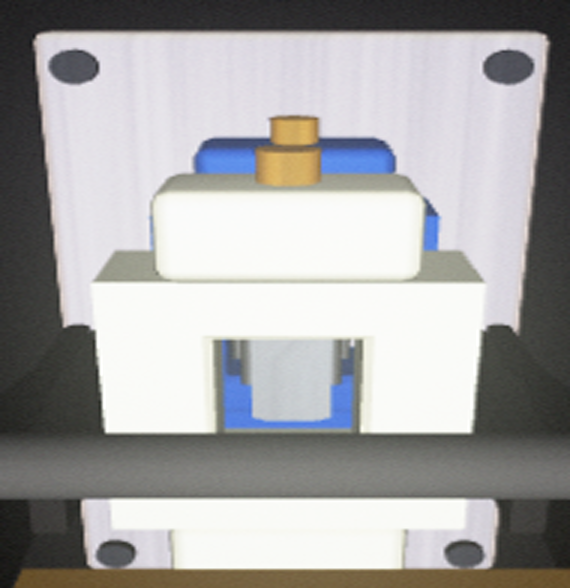

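The lateral offset is now about 0.3 mm and the x offset about 0.5 mm. Adjusting and descending.

Request:
move_arm(
  steps=[
    [5,-0.05,0.03,0.4,0,0,0],
    [5,0,0,0.8,0,0,0],
    [5,0,0,0.6,0,0,0],
    [5,0,0,0,0,0,0],
    [5,0,0,0,0,0,0],
  ],
)

```text
time_s: 16.08
tool_pos: [0.51, 0.0059, 0.0813]
tool_rot: [-180.0, -0.1, 171.8]
force: [-0.4, 0.1, -2.0]
grip_width: 0.0578
```

```bash
python3 look.py i3 white .1; python3 zoom.py i3
```

```text
16.0833 [0.51   0.0059 0.0813] [-1.7996e+02 -9.0000e-02  1.7181e+02] 0.0578
[316. 228.] outer [array([0.4655, 0.0109]), array([0.0616, 0.0707]), np.float64(81.8834)] hole [array([0.4498, 0.0127]), array([0.0305, 0.0114]), np.float64(82.5832)]
```

View pics/i3z.png

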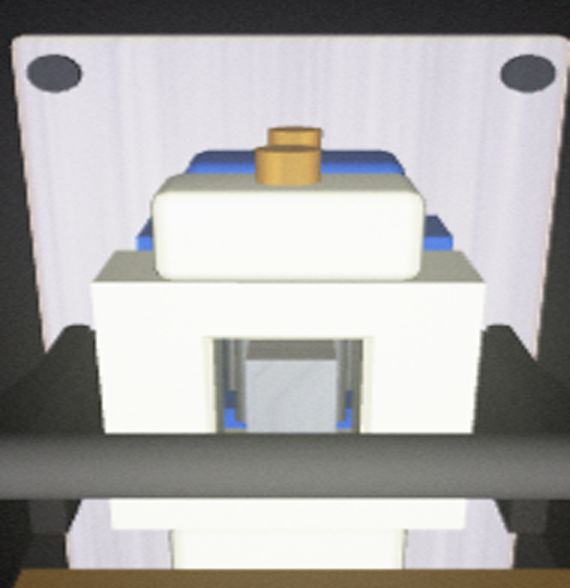

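```bash
cat > at.py <<'E'
import sys
from h import *
# at.py u,v,ztool ...   (ztool in mm; or wZ for world z mm)
o=env.get_obs(); c=viewer.read_camera('wrist'); f=K(c); M=c['mount']; zt=o['tool_pos'][2]
print(np.round(o['tool_pos'],4),np.round(o['tool_rot'],2))
for a in sys.argv[1:]:
    u,v,z=a.split(','); z=zt-float(z[1:])/1000 if z[0]=='w' else float(z)/1000
    d=M[:3,:3]@np.array([(float(u)-c['cx'])/f,(float(v)-c['cy'])/f,1]); print(a,((M[:3,3]+d*(z-M[2,3])/d[2])*1000).round(1))
E
python3 at.py 316.5,291,5.2 316.5,334.8,27.2 225,147.6,w16 409.5,147.6,w16 318,215,w38
```

```text
[0.5104 0.006  0.0817] [-1.7998e+02 -3.0000e-02  1.7181e+02]
316.5,291,5.2 [17.  -1.3  5.2]
316.5,334.8,27.2 [-19.4  -1.2  27.2]
225,147.6,w16 [ 77.2 -53.   65.7]
409.5,147.6,w16 [77.3 51.2 65.7]
318,215,w38 [43.3 -0.5 43.7]
```

Request:
move_arm(
  steps=[
    [5,-0.14,0.04,0,0,0,0],
    [5,0,0,0.4,0,0,0],
    [5,0,0,0.4,0,0,0],
    [5,0,0,0,0,0,0],
    [5,0,0,0,0,0,0],
  ],
)

```text
time_s: 16.6
tool_pos: [0.512, 0.0062, 0.0736]
tool_rot: [-180.0, -0.0, 171.8]
force: [0.5, 0.3, -1.9]
grip_width: 0.058
```

```bash
python3 look.py i4 white .1; python3 zoom.py i4
```

```text
16.6 [0.512  0.0062 0.0736] [-179.98   -0.    171.82] 0.058
[316. 226.] outer [array([0.4645, 0.0113]), array([0.0598, 0.067 ]), np.float64(81.8656)] hole [array([0.4501, 0.0133]), array([0.0285, 0.0111]), np.float64(81.8939)]
```

View pics/i4z.png

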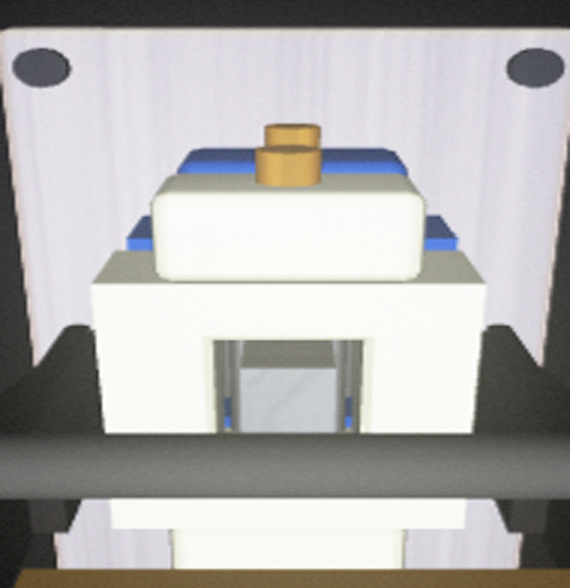

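White is past the second shoulder, gaps symmetric, no force. Easing it home.

Request:
move_arm(
  steps=[
    [5,0,0,0.4,0,0,0],
    [5,0,0,0.25,0,0,0],
    [5,0,0,0.15,0,0,0],
    [5,0,0,0,0,0,0],
    [5,0,0,0,0,0,0],
  ],
)

```text
time_s: 17.07
tool_pos: [0.5121, 0.0063, 0.0659]
tool_rot: [-180.0, -0.0, 171.8]
force: [-0.6, -0.8, -2.2]
grip_width: 0.0578
```

Request:
move_arm(
  steps=[
    [5,0,0,0.1,0,0,0],
    [5,0,0,0,0,0,0],
    [5,0,0,0,0,0,0],
  ],
)

```text
time_s: 17.32
tool_pos: [0.5121, 0.0063, 0.0653]
tool_rot: [180.0, -0.0, 171.8]
force: [-2.2, -0.1, 1.6]
grip_width: 0.0579
```

Request:
move_arm(
  steps=[
    [8.0,0,0,0,0,0,0],
    [8.0,0,0,0,0,0,0],
    [8.0,0,0,0,0,0,0],
    [8.0,0,0,0,0,0,0],
    [8.0,0,0,0,0,0,0],
  ],
)

```text
time_s: 17.73
tool_pos: [0.5123, 0.0063, 0.0652]
tool_rot: [180.0, 0.0, 171.8]
force: [-0.1, -0.4, -0.2]
grip_width: 0.078
```

Request:
move_arm(
  steps=[
    [8.7,0,0,-0.6,0,0,0],
    [8.7,0,0,-2,0,0,0],
    [8.7,0,0,-3,0,0,0],
    [8.7,0,0,-4,0,0,0],
    [8.7,0,0,-2.5,0,0,0],
  ],
)

```text
time_s: 18.15
tool_pos: [0.5131, 0.0059, 0.1897]
tool_rot: [179.9, 0.2, 171.8]
force: [1.0, 0.3, -0.2]
grip_width: 0.0866
```

```bash
python3 look.py g4 white .06;python3 plan.py 8.7 .407,.326,.20,185.2
```

```text
18.15 [0.5131 0.0059 0.1897] [179.94   0.19 171.78] 0.0866
[315. 229.] outer [array([0.5143, 0.0041]), array([0.0912, 0.1647]), np.float64(81.8518)] hole [array([0.458 , 0.0129]), array([0.0359, 0.0105]), np.float64(81.8472)]
[8.7, 1.7, 3.35, -0.07, 0, 0.001, -0.026] [8.7, 1.62, 3.39, -0.07, 0, 0.001, -0.026] [8.7, 1.53, 3.43, -0.07, 0, 0.001, -0.026] [8.7, 1.44, 3.47, -0.07, 0, 0.001, -0.026] [8.7, 1.35, 3.5, -0.07, 0, 0.001, -0.026]
[8.7, 1.26, 3.54, -0.07, 0, 0.001, -0.026] [8.7, 1.16, 3.57, -0.07, 0, 0.001, -0.026] [8.7, 1.07, 3.6, -0.07, 0, 0.001, -0.026] [8.7, 0.98, 3.63, -0.07, 0, 0.001, -0.026]
```

View pics/g4.png

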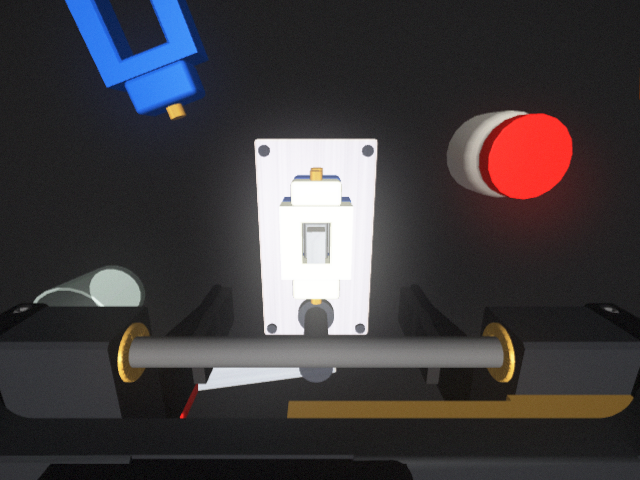

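White is home at px (316,240), flush over blue. Next, orange.

Request:
move_arm(
  steps=[
    [8.7,1.7,3.4,0,0,0,-0.026],
    [8.7,1.6,3.4,0,0,0,-0.026],
    [8.7,1.5,3.4,0,0,0,-0.026],
    [8.7,1.4,3.5,0,0,0,-0.026],
    [8.7,1.4,3.5,0,0,0,-0.026],
  ],
)

```text
time_s: 18.62
tool_pos: [0.4514, 0.186, 0.1866]
tool_rot: [180.0, 0.1, 179.3]
force: [0.1, 0.9, -0.9]
grip_width: 0.0869
```

Request:
move_arm(
  steps=[
    [8.7,1.3,3.5,0,0,0,-0.026],
    [8.7,1.2,3.6,0,0,0,-0.026],
    [8.7,1.1,3.6,0,0,0,-0.026],
    [8.7,0.8,3.2,0,0,0,-0.026],
    [8.7,0,0,0,0,0,0],
  ],
)

```text
time_s: 19.03
tool_pos: [0.4005, 0.3301, 0.1862]
tool_rot: [179.8, -0.0, -174.1]
force: [-0.6, 0.8, 0.3]
grip_width: 0.0871
```

Request:
move_arm(
  steps=[
    [8.7,0,0,0,0,0,0],
    [8.7,0,0,0,0,0,0],
  ],
)

```text
time_s: 19.2
tool_pos: [0.4049, 0.3217, 0.186]
tool_rot: [-179.9, 0.0, -174.8]
force: [0.1, 0.1, -0.7]
grip_width: 0.0871
```

```bash
python3 look.py k1 orange .022
```

```text
19.2 [0.4049 0.3217 0.186 ] [-1.7995e+02  1.0000e-02 -1.7480e+02] 0.0871
```

View pics/k1.png

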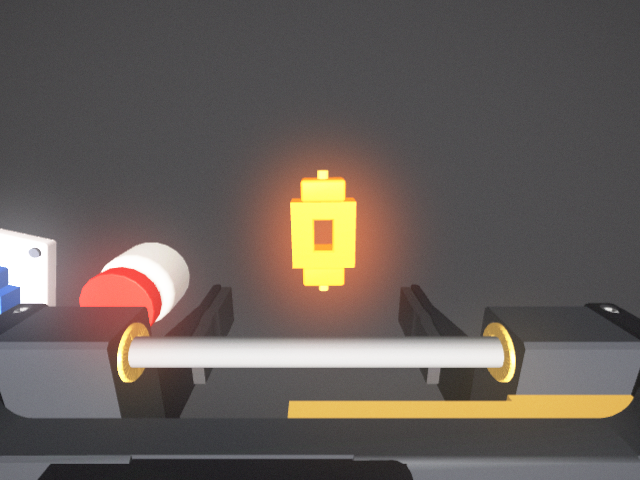

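Orange's core spans u 291–356, with the bore's front edge at v≈220; yaw is aligned.

```bash
python3 at.py 323.5,220,w22 323.5,201,w22 323.5,268,w22; python3 plan.py 8.7 .407,.326,.186,-174.8
```

```text
[0.4052 0.3211 0.1861] [-1.7996e+02  2.0000e-02 -1.7489e+02]
323.5,220,w22 [ 12.3   5.4 164.1]
323.5,201,w22 [ 29.4   5.2 164.1]
323.5,268,w22 [-33.8   5.7 164.1]
[8.7, -0.21, 0.49, 0.01, -0, 0, -0.002]
```

Request:
move_arm(
  steps=[
    [8.7,-0.1,0.35,2.5,0,0,0],
    [8.7,-0.1,0.3,3.2,0,0,0],
    [8.7,0,0,3.5,0,0,0],
    [8.7,0,0,3.2,0,0,0],
    [8.7,0,0,1.6,0,0,0],
  ],
)

```text
time_s: 19.72
tool_pos: [0.4049, 0.3259, 0.0425]
tool_rot: [-179.8, -0.2, -174.9]
force: [-0.4, -0.4, 0.1]
grip_width: 0.0867
```

Request:
move_arm(
  steps=[
    [8.7,0,0,1.0,0,0,0],
    [8.7,0,0,0.4,0,0,0],
    [8.7,0,0,0,0,0,0],
    [8.7,0,0,0,0,0,0],
  ],
)

```text
time_s: 20.05
tool_pos: [0.407, 0.3294, 0.0333]
tool_rot: [179.9, 0.1, -174.8]
force: [0.2, -0.6, 0.5]
grip_width: 0.087
```

```bash
python3 look.py k2 orange .022
```

```text
20.05 [0.407  0.3294 0.0333] [ 1.7992e+02  1.0000e-01 -1.7483e+02] 0.087
[456. 407.] outer [array([0.4465, 0.4001]), array([0.0351, 0.1955]), np.float64(5.1962)] hole [array([0.4548, 0.3319]), array([0.0019, 0.0074]), np.float64(5.1876)]
[315. 254.] outer [array([0.3819, 0.3264]), array([0.0709, 0.0646]), np.float64(5.2037)] hole [array([0.3654, 0.3226]), array([0.0177, 0.0372]), np.float64(6.0635)]
```

View pics/k2.png

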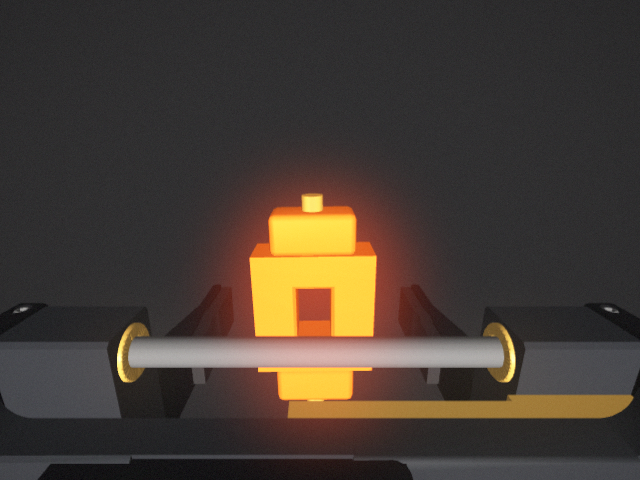

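It is well centred. Lowering 4 mm and gripping.

Request:
move_arm(
  steps=[
    [8.7,0,0,0.4,0,0,0],
    [5,0,0,0,0,0,0],
    [5,0,0,0,0,0,0],
    [5,0,0,0,0,0,0],
    [5,0,0,0,0,0,0],
  ],
)

```text
time_s: 20.52
tool_pos: [0.406, 0.3293, 0.0283]
tool_rot: [180.0, 0.0, -174.8]
force: [-1.2, 0.7, 0.3]
grip_width: 0.068
```

Request:
move_arm(
  steps=[
    [5,0,0,0,0,0,0],
    [5,0,0,0,0,0,0],
    [5,0,0,0,0,0,0],
    [5,0,0,0,0,0,0],
  ],
)

```text
time_s: 20.85
tool_pos: [0.4059, 0.3291, 0.0282]
tool_rot: [-180.0, -0.0, -174.8]
force: [-0.4, -0.9, 1.8]
grip_width: 0.0578
```

Request:
move_arm(
  steps=[
    [5,0,0,-1,0,0,0],
    [5,0,0,-2.5,0,0,0],
    [5,0,0,-4,0,0,0],
    [5,0,0,-4,0,0,0],
    [5,0,0,-3,0,0,0],
  ],
)

```text
time_s: 21.27
tool_pos: [0.4063, 0.3293, 0.1764]
tool_rot: [179.9, 0.1, -174.8]
force: [0.0, 1.2, -2.1]
grip_width: 0.0577
```

```bash
python3 plan.py s=.038 5 .5125,.0063,.165,171.8
```

```text
[5, -0.85, -3.68, 0.12, 0, 0, 0.026] [5, -0.94, -3.66, 0.12, 0, 0, 0.026] [5, -1.04, -3.63, 0.12, 0, 0, 0.026] [5, -1.13, -3.6, 0.12, 0, 0, 0.026] [5, -1.23, -3.57, 0.12, 0, 0, 0.026]
[5, -1.32, -3.54, 0.13, 0, 0, 0.026] [5, -1.41, -3.51, 0.13, 0, 0, 0.026] [5, -1.5, -3.47, 0.13, 0, 0, 0.026] [5, -1.59, -3.43, 0.13, 0, 0, 0.026]
```

Request:
move_arm(
  steps=[
    [5,-0.9,-3.7,0.1,0,0,0.026],
    [5,-0.9,-3.7,0.1,0,0,0.026],
    [5,-1.0,-3.6,0.1,0,0,0.026],
    [5,-1.1,-3.6,0.1,0,0,0.026],
    [5,-1.2,-3.6,0.1,0,0,0.026],
  ],
)

```text
time_s: 21.68
tool_pos: [0.4639, 0.1475, 0.1684]
tool_rot: [180.0, 0.0, 177.7]
force: [0.5, 1.3, -1.8]
grip_width: 0.0582
```

Request:
move_arm(
  steps=[
    [5,-1.3,-3.5,0.1,0,0,0.026],
    [5,-1.4,-3.5,0.1,0,0,0.026],
    [5,-1.5,-3.5,0.1,0,0,0.026],
    [5,-1.5,-3.3,0.1,0,0,0.026],
    [5,0,0,1,0,0,0],
  ],
)

```text
time_s: 22.1
tool_pos: [0.5128, -0.002, 0.1563]
tool_rot: [-179.8, 0.4, 171.1]
force: [0.0, -1.3, -2.0]
grip_width: 0.0577
```

Request:
move_arm(
  steps=[
    [5,0,0,2.2,0,0,0],
    [5,0,0,1.2,0,0,0],
    [5,0,0,0,0,0,0],
    [5,0,0,0,0,0,0],
    [5,0,0,0,0,0,0],
  ],
)

```text
time_s: 22.52
tool_pos: [0.5106, 0.0078, 0.1208]
tool_rot: [180.0, 0.0, 171.9]
force: [0.2, 0.3, -1.8]
grip_width: 0.0581
```

```bash
python3 look.py l1 orange .022;python3 zoom.py l1
```

```text
22.5167 [0.5106 0.0078 0.1208] [1.7998e+02 5.0000e-02 1.7189e+02] 0.0581
[382. 401.] outer [array([0.647 , 0.0651]), array([0.3143, 0.0655]), np.float64(81.9419)] hole [array([ 0.6567, -0.0097]), array([0.006 , 0.0062]), np.float64(43.6195)]
[321. 317.] outer [array([0.5571, 0.0089]), array([0.1312, 0.0534]), np.float64(74.8577)] hole [array([5.54e-01, 3.00e-04]), array([0.0263, 0.029 ]), np.float64(81.9452)]
[316. 242.] outer [array([0.4981, 0.0071]), array([0.0932, 0.0368]), np.float64(83.0842)] hole [array([0.4974, 0.007 ]), array([0.0596, 0.0275]), np.float64(81.9507)]
```

View pics/l1z.png

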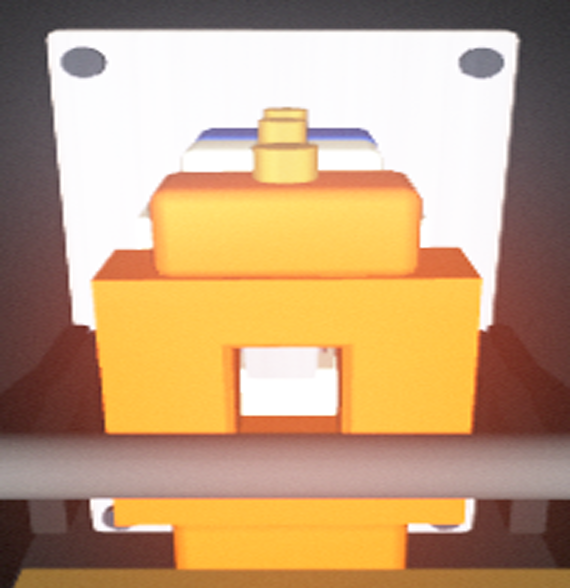

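```bash
python3 at.py 316.3,294.3,6.2 316.3,327.6,28.2 235.7,144.8,w16 393,144.8,w16 313.3,308,w75
```

```text
[0.5108 0.0078 0.121 ] [1.7996e+02 9.0000e-02 1.7188e+02]
316.3,294.3,6.2 [14.9 -1.4  6.2]
316.3,327.6,28.2 [-15.5  -1.3  28.2]
235.7,144.8,w16 [ 77.8 -55.6 105. ]
393,144.8,w16 [ 77.9  50.3 105. ]
313.3,308,w75 [-13.2  -3.   46. ]
```

Request:
move_arm(
  steps=[
    [5,-0.19,-0.14,0,0,0,0],
    [5,0,0,0,0,0,0],
    [5,0,0,0.6,0,0,0],
    [5,0,0,0.5,0,0,0],
    [5,0,0,0,0,0,0],
  ],
)

```text
time_s: 23.03
tool_pos: [0.5109, 0.0055, 0.1077]
tool_rot: [-180.0, -0.1, 171.8]
force: [-0.2, -0.3, -2.3]
grip_width: 0.058
```

Request:
move_arm(
  steps=[
    [5,0,0,0,0,0,0],
    [5,0,0,0,0,0,0],
  ],
)

```text
time_s: 23.2
tool_pos: [0.5118, 0.0055, 0.1089]
tool_rot: [-180.0, -0.0, 171.8]
force: [0.0, 0.2, -2.9]
grip_width: 0.0579
```

```bash
python3 look.py l2 orange .022|head -1;python3 zoom.py l2
```

```text
23.2 [0.5118 0.0055 0.1089] [-1.7999e+02 -2.0000e-02  1.7181e+02] 0.0579
```

View pics/l2z.png

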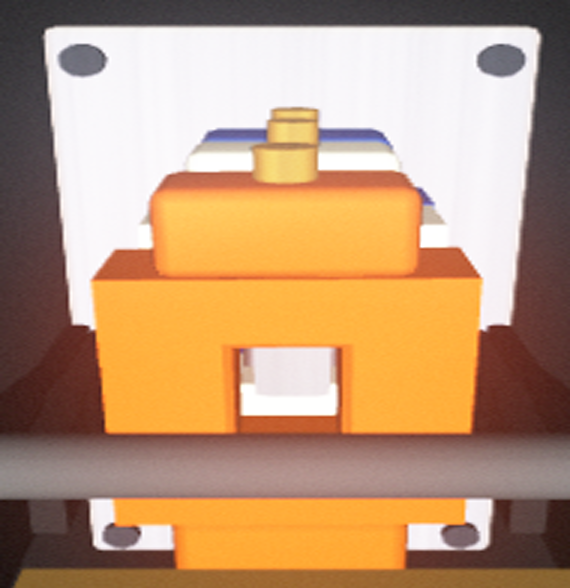

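```bash
python3 at.py 234.7,143.3,w16 400,143.3,w16 317.5,318.6,w75
```

```text
[0.5119 0.0055 0.1091] [-180.      0.    171.82]
234.7,143.3,w16 [ 79.  -53.5  93.1]
400,143.3,w16 [79.1 52.1 93.1]
317.5,318.6,w75 [-13.4  -0.6  34.1]
```

Request:
move_arm(
  steps=[
    [5,-0.05,0.06,0,0,0,0],
    [5,0,0,0.4,0,0,0],
    [5,0,0,0.3,0,0,0],
    [5,0,0,0,0,0,0],
    [5,0,0,0,0,0,0],
  ],
)

```text
time_s: 23.72
tool_pos: [0.5122, 0.006, 0.1017]
tool_rot: [-180.0, -0.0, 171.8]
force: [0.3, 0.1, -2.4]
grip_width: 0.058
```

```bash
python3 look.py l3 orange .022|head -1;python3 zoom.py l3
```

```text
23.7167 [0.5122 0.006  0.1017] [-1.7998e+02 -3.0000e-02  1.7182e+02] 0.058
```

View pics/l3z.png

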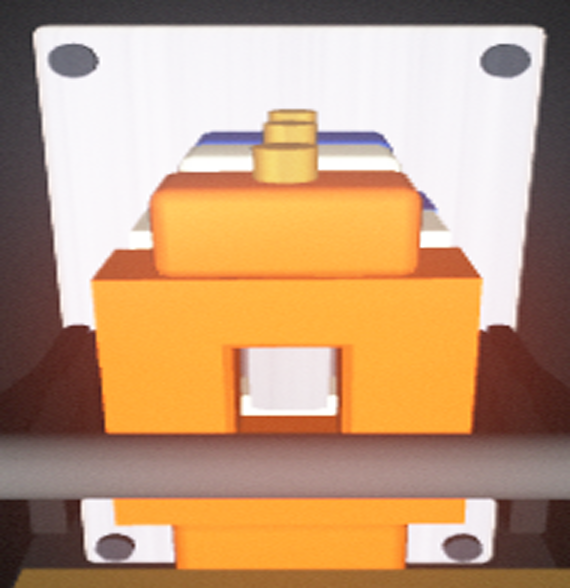

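The post is centred in the orange bore (both at crop x≈289), with no force. Easing down.

Request:
move_arm(
  steps=[
    [5,0,0,0.4,0,0,0],
    [5,0,0,0.4,0,0,0],
    [5,0,0,0.3,0,0,0],
    [5,0,0,0.1,0,0,0],
    [5,0,0,0,0,0,0],
  ],
)

```text
time_s: 24.18
tool_pos: [0.5123, 0.0059, 0.0896]
tool_rot: [-180.0, -0.0, 171.8]
force: [-0.4, 0.2, -2.6]
grip_width: 0.0578
```

Request:
move_arm(
  steps=[
    [5,0,0,0.1,0,0,0],
    [5,0,0,0,0,0,0],
    [5,0,0,0,0,0,0],
  ],
)

```text
time_s: 24.43
tool_pos: [0.5123, 0.006, 0.089]
tool_rot: [-180.0, -0.0, 171.8]
force: [-0.7, 0.2, -3.5]
grip_width: 0.058
```

Request:
move_arm(
  steps=[
    [5,0,0,0.1,0,0,0],
    [5,0,0,0,0,0,0],
    [5,0,0,0,0,0,0],
  ],
)

```text
time_s: 24.68
tool_pos: [0.5124, 0.0061, 0.0882]
tool_rot: [180.0, -0.0, 171.8]
force: [-2.1, -0.1, 1.0]
grip_width: 0.0577
```

Contact at the expected height (0.0882). Releasing.

Request:
move_arm(
  steps=[
    [8.0,0,0,0,0,0,0],
    [8.0,0,0,0,0,0,0],
    [8.0,0,0,0,0,0,0],
    [8.0,0,0,0,0,0,0],
    [8.0,0,0,0,0,0,0],
  ],
)

```text
time_s: 25.1
tool_pos: [0.5128, 0.0061, 0.0883]
tool_rot: [180.0, 0.0, 171.8]
force: [0.1, -0.1, -0.2]
grip_width: 0.0778
```

Request:
move_arm(
  steps=[
    [8.7,0,0,-0.6,0,0,0],
    [8.7,0,0,-2,0,0,0],
    [8.7,0,0,-3,0,0,0],
    [8.7,0,0,-4,0,0,0],
    [8.7,0,0,-3.5,0,0,0],
  ],
)

```text
time_s: 25.52
tool_pos: [0.5123, 0.0056, 0.2213]
tool_rot: [-180.0, 0.0, 171.8]
force: [0.7, 0.9, 0.5]
grip_width: 0.0865
```

```bash
python3 look.py m1 orange .08|head -1; python3 - <<'E'
from h import *
ct=viewer.read_camera('top');cs=viewer.read_camera('scene')
a=ct['img'][140:300,250:400][:,:,::-1]; b=cs['img'][230:340,230:380][:,:,::-1]
cv2.imwrite('pics/m2.png',np.hstack([cv2.resize(a,(400,427),interpolation=cv2.INTER_CUBIC),cv2.resize(b,(400,427),interpolation=cv2.INTER_CUBIC)]))
E
```

```text
25.5167 [0.5123 0.0056 0.2213] [-1.8000e+02  2.0000e-02  1.7178e+02] 0.0865
```

View pics/m1.png

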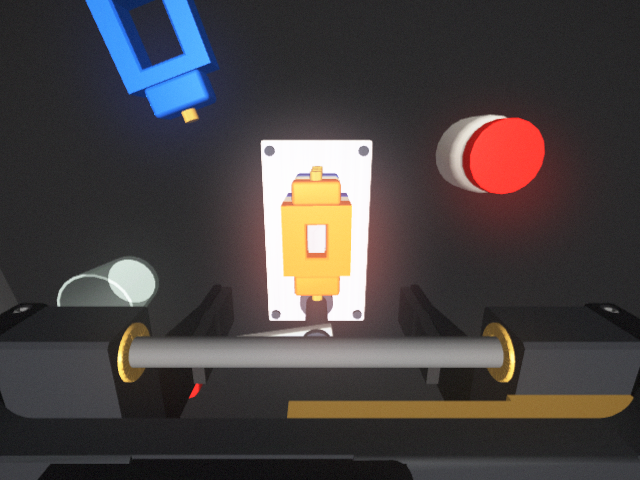

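View pics/m2.png

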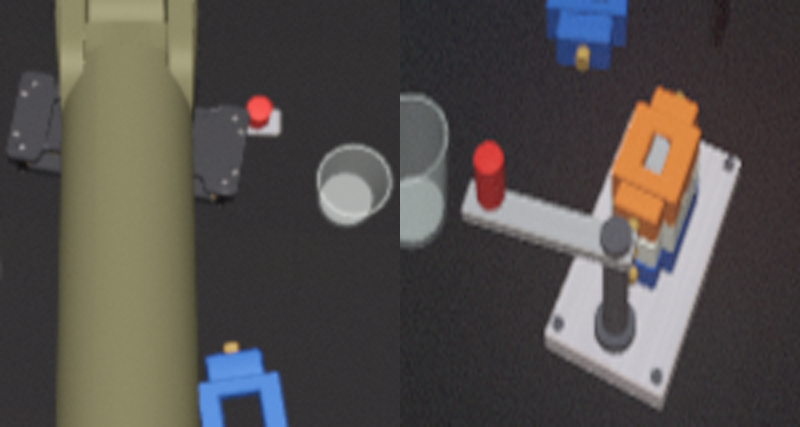

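All three rings are stacked and square at px (316,240), and the bar is still open with its knob free. Next I'll hover over the knob with yaw 90°, so the tool's x points from the knob to the hinge.

```bash
python3 plan.py 8.7 .600,-.110,.235,90
```

```text
[8.7, -0.78, -0.79, -0.09, 0.001, 0, 0.11] [8.7, -0.86, -0.7, -0.09, 0.001, 0, 0.11] [8.7, -0.93, -0.6, -0.09, 0.001, 0, 0.11] [8.7, -0.99, -0.5, -0.09, 0.001, 0, 0.11] [8.7, -1.04, -0.38, -0.09, 0.001, 0, 0.11]
[8.7, -1.08, -0.27, -0.09, 0.001, 0, 0.11] [8.7, -1.1, -0.15, -0.09, 0.001, 0, 0.11] [8.7, -1.11, -0.03, -0.09, 0.001, 0, 0.11] [8.7, -1.1, 0.09, -0.09, 0.001, 0, 0.11] [8.7, -1.09, 0.22, -0.09, 0.001, 0, 0.11]
[8.7, -1.06, 0.33, -0.09, 0.001, 0, 0.11] [8.7, -1.01, 0.45, -0.09, 0.001, 0, 0.11] [8.7, -0.96, 0.56, -0.09, 0.001, 0, 0.11]
```

Request:
move_arm(
  steps=[
    [6,-0.8,-0.8,-0.1,0,0,0.11],
    [6,-0.9,-0.7,-0.1,0,0,0.11],
    [6,-0.9,-0.6,-0.1,0,0,0.11],
    [6,-1.0,-0.5,-0.1,0,0,0.11],
    [6,-1.0,-0.4,-0.1,0,0,0.11],
  ],
)

```text
time_s: 26.08
tool_pos: [0.5448, -0.0391, 0.2228]
tool_rot: [-179.9, -0.1, 140.0]
force: [0.8, 0.5, -0.3]
grip_width: 0.0635
```

Request:
move_arm(
  steps=[
    [6,-1.1,-0.3,-0.1,0,0,0.11],
    [6,-1.1,-0.1,-0.1,0,0,0.11],
    [6,-1.1,0,-0.1,0,0,0.11],
    [6,-1.1,0.1,-0.1,0,0,0.11],
    [6,-1.1,0.2,-0.1,0,0,0.11],
  ],
)

```text
time_s: 26.5
tool_pos: [0.5781, -0.0837, 0.2278]
tool_rot: [-179.9, -0.0, 108.5]
force: [-0.1, 0.5, -0.2]
grip_width: 0.0595
```

Request:
move_arm(
  steps=[
    [6,-1.1,0.3,-0.1,0,0,0.11],
    [6,-1.0,0.4,-0.1,0,0,0.11],
    [6,-1.0,0.6,-0.1,0,0,0.11],
    [6,0,0,0,0,0,0],
    [6,0,0,0,0,0,0],
  ],
)

```text
time_s: 26.92
tool_pos: [0.5973, -0.1113, 0.2308]
tool_rot: [-179.9, 0.0, 90.0]
force: [-1.1, -0.2, -0.6]
grip_width: 0.06
```

Request:
move_arm(
  steps=[
    [6,0,0,0,0,0,0],
    [6,0,0,0,0,0,0],
  ],
)

```text
time_s: 27.08
tool_pos: [0.5975, -0.11, 0.2315]
tool_rot: [-179.9, -0.0, 90.0]
force: [0.6, -0.5, 0.4]
grip_width: 0.0605
```

```bash
python3 look.py n1 red .135
```

```text
27.0833 [ 0.5975 -0.11    0.2315] [-1.7994e+02 -5.0000e-02  9.0030e+01] 0.0605
```

View pics/n1.png

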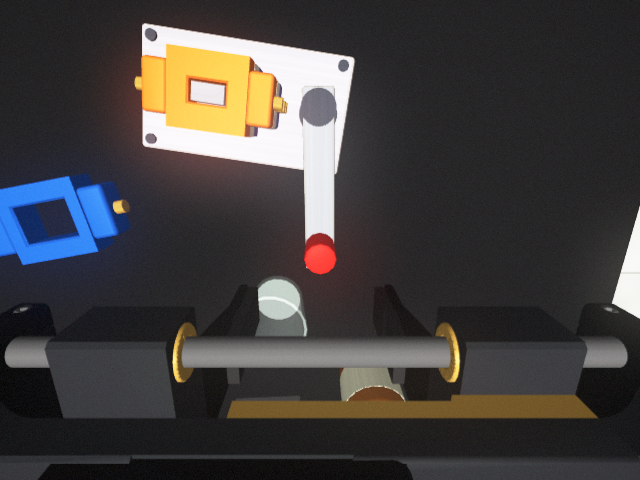

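The knob top is at (320,253) and the hinge cap at (318,107), so the bar lies along the tool's x.

```bash
python3 at.py 320,253,w135 318,107,w101; python3 tf.py .135 320,253; python3 tf.py .101 318,107
```

```text
[ 0.5976 -0.1101  0.2317] [-1.7996e+02 -5.0000e-02  9.0020e+01]
320,253,w135 [ 2.   2.9 96.7]
318,107,w101 [101.7   1.4 130.7]
320,253 [[ 2.   2.9 96.9]] [[ 0.6006 -0.1081  0.135 ]]
318,107 [[101.8   1.4 131.1]] [[ 0.5993 -0.0085  0.101 ]]
```

Request:
move_arm(
  steps=[
    [6,0.1,0.35,2.0,0,0,0],
    [6,0,0,3.2,0,0,0],
    [6,0,0,3.0,0,0,0],
    [6,0,0,1.2,0,0,0],
    [6,0,0,0.5,0,0,0],
  ],
)

```text
time_s: 27.7
tool_pos: [0.5999, -0.1094, 0.1307]
tool_rot: [-179.8, -0.0, 89.9]
force: [1.4, -0.8, 0.6]
grip_width: 0.0599
```

Request:
move_arm(
  steps=[
    [6,0,0,0,0,0,0],
    [6,0,0,0,0,0,0],
  ],
)

```text
time_s: 27.87
tool_pos: [0.6024, -0.1103, 0.1345]
tool_rot: [179.9, 0.0, 89.9]
force: [0.2, -0.4, 0.6]
grip_width: 0.0596
```

```bash
python3 look.py n2 red .135
```

```text
27.8667 [ 0.6024 -0.1103  0.1345] [1.7988e+02 1.0000e-02 8.9890e+01] 0.0596
```

View pics/n2.png

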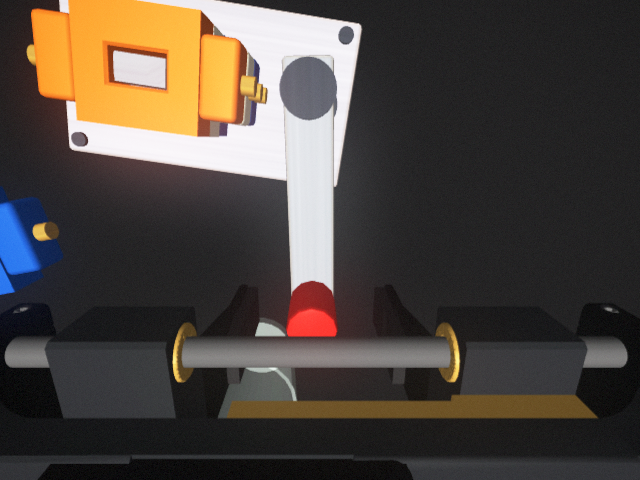

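The knob (u 288–337) is between the fingers (mid ≈316). Closing lightly.

Request:
move_arm(
  steps=[
    [2.2,0,-0.2,0.1,0,0,0],
    [2.2,0,0,0,0,0,0],
    [2.2,0,0,0,0,0,0],
    [2.2,0,0,0,0,0,0],
    [2.2,0,0,0,0,0,0],
  ],
  force=5,
)

```text
time_s: 28.33
tool_pos: [0.5997, -0.1099, 0.1324]
tool_rot: [180.0, -0.0, 89.9]
force: [-0.4, -0.6, -0.2]
grip_width: 0.0341
```

Request:
move_arm(
  steps=[
    [2.2,0,0,0,0,0,0],
    [2.2,0,0,0,0,0,0],
    [2.2,0,0,0,0,0,0],
    [2.2,0,0,0,0,0,0],
    [2.2,0,0,0,0,0,0],
  ],
)

```text
time_s: 28.75
tool_pos: [0.5997, -0.11, 0.1321]
tool_rot: [180.0, 0.0, 89.9]
force: [0.7, -0.0, -0.4]
grip_width: 0.0237
```

```bash
python3 look.py n3 red .135; python3 at.py 308,88,w101
```

```text
28.75 [ 0.5997 -0.11    0.1321] [179.98   0.    89.88] 0.0237
[ 0.5997 -0.11    0.1321] [179.98   0.    89.88]
308,88,w101 [102.1  -3.8  31.1]
```

View pics/n3.png

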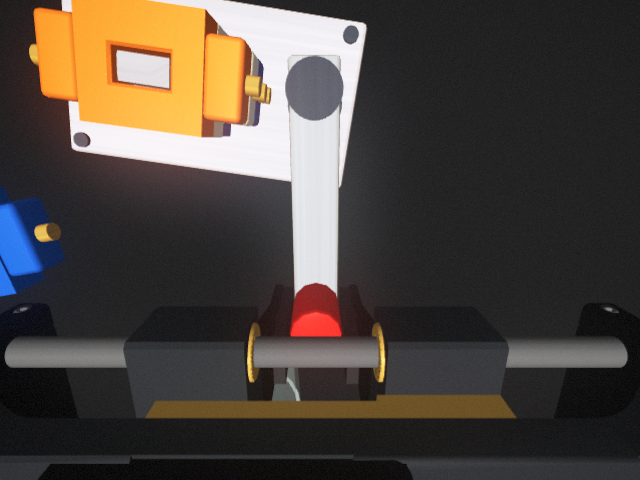

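The knob is gripped (23.7 mm). Swinging along the 105 mm arc, turning with the bar.

Request:
move_arm(
  steps=[
    [2.2,0.03,-0.6,0,0,0,0.057],
    [2.2,0.07,-1.2,0,0,0,0.114],
    [2.2,0.07,-1.2,0,0,0,0.114],
    [2.2,0.07,-1.2,0,0,0,0.114],
    [2.2,0.07,-1.2,0,0,0,0.114],
  ],
)

```text
time_s: 29.27
tool_pos: [0.5476, -0.0963, 0.1321]
tool_rot: [179.9, -0.0, 60.1]
force: [2.2, 0.1, 0.6]
grip_width: 0.0238
```

Request:
move_arm(
  steps=[
    [2.2,0.07,-1.2,0,0,0,0.114],
    [2.2,0.07,-1.2,0,0,0,0.114],
    [2.2,0.07,-1.2,0,0,0,0.114],
    [2.2,0.07,-1.2,0,0,0,0.114],
  ],
)

```text
time_s: 29.6
tool_pos: [0.5127, -0.0638, 0.1321]
tool_rot: [180.0, -0.1, 34.0]
force: [2.5, -0.0, 0.4]
grip_width: 0.0239
```

```bash
python3 - <<'E'
from h import *
o=env.get_obs(); p=o['tool_pos']; H=np.array([.5999,-.0063]); d=p[:2]-H
th=np.degrees(np.arctan2(d[1],d[0]))%360; print(p,o['tool_rot'],o['force'],o['grip_width'],'r',np.linalg.norm(d),'bar',th-171.8)
E
```

```text
[ 0.51270271 -0.06378426  0.13210732] [ 1.79953747e+02 -7.46445644e-02  3.39980410e+01] [ 2.52329244 -0.04412382  0.40887026] 0.023864545492656288 r 0.10444045423469688 bar 41.59461374094579
```

Request:
move_arm(
  steps=[
    [2.2,0.07,-1.2,0,0,0,0.114],
    [2.2,0.07,-1.2,0,0,0,0.114],
    [2.2,0.07,-1.2,0,0,0,0.114],
    [2.2,0.07,-1.2,0,0,0,0.114],
    [2.2,0.07,-1.2,0,0,0,0.114],
  ],
)

```text
time_s: 30.02
tool_pos: [0.4952, -0.0072, 0.1322]
tool_rot: [-180.0, -0.2, 1.4]
force: [5.5, -1.9, -5.0]
grip_width: 0.0238
```

Request:
move_arm(
  steps=[
    [2.2,0.05,-0.8,0,0,0,0.08],
    [2.2,0,-0.4,0,0,0,0.04],
    [2.2,0,0,0,0,0,0],
    [2.2,0,0,0,0,0,0],
  ],
)

```text
time_s: 30.35
tool_pos: [0.4957, 0.0048, 0.1322]
tool_rot: [-180.0, -0.1, -5.1]
force: [4.3, 0.7, -3.3]
grip_width: 0.0238
```

```bash
python3 - <<'E'
from h import *
o=env.get_obs(); p=o['tool_pos']; H=np.array([.5999,-.0063]); d=p[:2]-H
th=np.degrees(np.arctan2(d[1],d[0]))%360; print(p,o['tool_rot'],o['force'],o['grip_width'],'r',np.linalg.norm(d),'bar',th-171.8)
E
python3 look.py o1 red .13
```

```text
[0.49565155 0.00479423 0.1322105 ] [-1.79982705e+02 -1.21165330e-01 -5.06528819e+00] [ 4.31135269  0.74739009 -3.28997392] 0.023817921364441032 r 0.10483711447149564 bar 2.1253884972405785
30.35 [0.4957 0.0048 0.1322] [-1.7998e+02 -1.2000e-01 -5.0700e+00] 0.0238
```

View pics/o1.png

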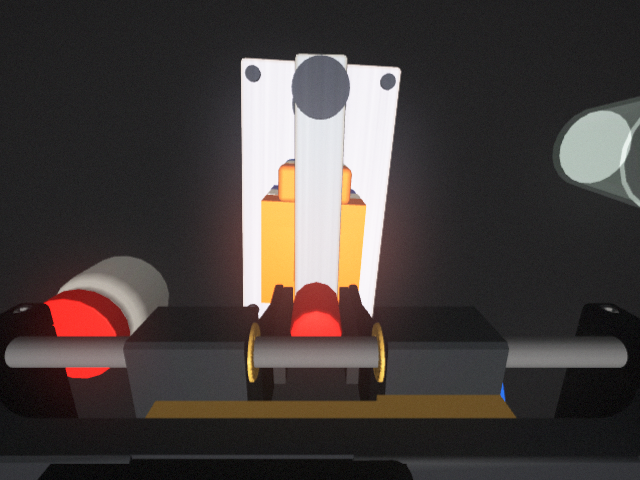

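The bar is about 2° short of shut. Nudging it 4 mm more.

Request:
move_arm(
  steps=[
    [2.2,0,-0.2,0,0,0,0.02],
    [2.2,0,-0.2,0,0,0,0.02],
    [2.2,0,0,0,0,0,0],
    [2.2,0,0,0,0,0,0],
  ],
)

```text
time_s: 30.73
tool_pos: [0.4959, 0.0084, 0.1323]
tool_rot: [-180.0, -0.1, -7.5]
force: [5.5, -1.0, -4.0]
grip_width: 0.0238
```

The bar is now computed at about 0.2°. Opening and lifting away.

Request:
move_arm(
  steps=[
    [5,0,0,0,0,0,0],
    [5,0,0,0,0,0,0],
    [5,0,0,0,0,0,0],
    [5,0,0,0,0,0,0],
    [5,0,0,0,0,0,0],
  ],
)

```text
time_s: 31.15
tool_pos: [0.4948, 0.0086, 0.1319]
tool_rot: [-180.0, 0.1, -7.5]
force: [-0.3, -0.4, 0.5]
grip_width: 0.0466
```

Request:
move_arm(
  steps=[
    [6,0,0,-1,0,0,0],
    [6,0,0,-3,0,0,0],
    [6,0,0,-4,0,0,0],
    [6,0,0,-3,0,0,0],
    [6,0,0,0,0,0,0],
  ],
)

```text
time_s: 31.57
tool_pos: [0.4988, 0.0084, 0.2485]
tool_rot: [-179.7, -0.5, -7.5]
force: [0.7, 0.2, 0.7]
grip_width: 0.0597
```

Request:
move_arm(
  steps=[
    [6,0,0,0,0,0,0],
    [6,0,0,0,0,0,0],
  ],
)

```text
time_s: 31.73
tool_pos: [0.4949, 0.0086, 0.242]
tool_rot: [-180.0, 0.0, -7.5]
force: [-0.7, 0.4, -0.7]
grip_width: 0.0597
```

```bash
python3 look.py p1 red .13;  python3 - <<'E'
from h import *
cs=viewer.read_camera('scene')
b=cs['img'][200:350,140:420][:,:,::-1]
cv2.imwrite('pics/p2.png',cv2.resize(b,(784,420),interpolation=cv2.INTER_CUBIC))
E
```

```text
31.7333 [0.4949 0.0086 0.242 ] [-1.7996e+02  3.0000e-02 -7.4600e+00] 0.0597
```

View pics/p1.png

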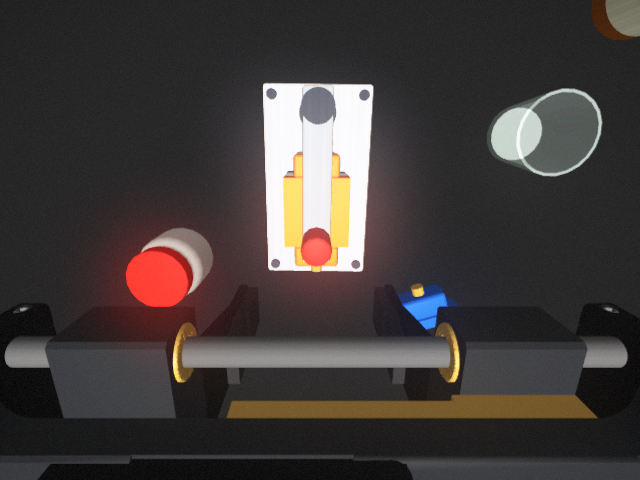

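View pics/p2.png

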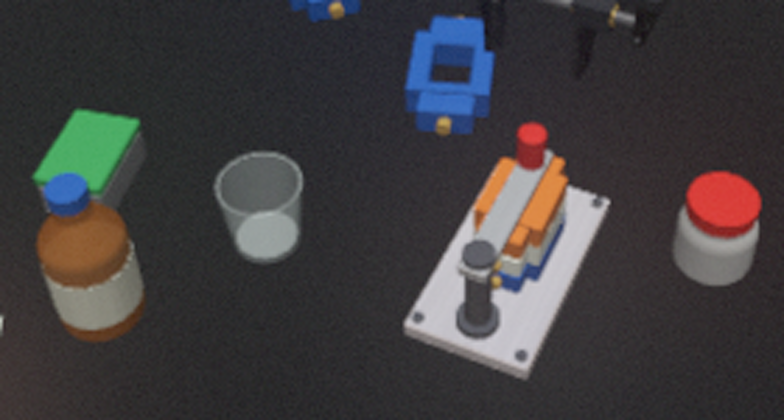

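The bar is shut straight over the stack: knob at (316,246) and hinge at (317,106) are parallel to the plate. The bystanders stand where they were, and the arm is clear. Handing in.

```bash
python3 -c "
from cell import env,viewer,job
print(job.sign_off())"
```

```text
the job is handed in; nothing more can be done
None
```

I threaded the smallest blue ring, then the white, then the orange one down the post. Each was lowered in the grip until a light contact force (about 3–5 N) showed at or within 0.2 mm of its expected home height, then released. I then swung the clamp bar shut by its knob, backed the arm off and handed in at about 32 s of the 72 s allowed; the hand-in gave no verdict.

- **Last checks:** The final pictures show the three rings stacked square on the plate, and the bar parallel to the plate over them. The knob's position put the bar at about 0.2° from shut. Nothing was touching the robot, and the bottle, jar, beaker and tip box looked undisturbed.
- **Disagreements:** The first estimates of the post's position differed by about 2–3 mm between views. The wrist camera also showed a sideways bias of about 1.5 mm. I corrected both by comparing ring and post or plate in the same wrist picture before and during each lowering. After shutting the bar I checked the rings only by eye and did not measure them again.

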